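# Put the knocked-over reagent lane back in order

### The job

The reagent bottles in the long lane have been knocked over and a slide box was left lying across the lane's rails. First lift the slide box off and lay it flat in the empty shallow tray, then stand every tipped bottle upright on the lane's floor between its low rails so that all the bottles stand there (anywhere along the lane), and only when all of them stand, turn the run counter's knob anticlockwise fully back to its zero stop. Leave the jar, the pipette-tip box and the stapler where they are.

Things in the scene. Friction and masses are not known exactly. Their poses are not given: they have to be found in the camera images.
- bottle1: white plastic reagent bottle with a grey screw cap: square body 36 x 36 mm (sides along its x and y axes) and 56 mm tall, then a shoulder and a round cap 24 mm in diameter, 80 mm tall over all. Origin on its axis at mid-height (40 mm above its base); its z axis runs from base to cap. Starts lying flat on one side, roughly along the lane, in the lane; absent in some runs.
- bottle2: white plastic reagent bottle with a grey screw cap: square body 36 x 36 mm (sides along its x and y axes) and 56 mm tall, then a shoulder and a round cap 24 mm in diameter, 80 mm tall over all. Origin on its axis at mid-height (40 mm above its base); its z axis runs from base to cap. Starts lying flat on one side, roughly along the lane, in the lane; absent in some runs.
- bottle3: white plastic reagent bottle with a grey screw cap: square body 36 x 36 mm (sides along its x and y axes) and 56 mm tall, then a shoulder and a round cap 24 mm in diameter, 80 mm tall over all. Origin on its axis at mid-height (40 mm above its base); its z axis runs from base to cap. Starts lying flat on one side, roughly along the lane, in the lane; absent in some runs.
- bottle4: white plastic reagent bottle with a grey screw cap: square body 36 x 36 mm (sides along its x and y axes) and 56 mm tall, then a shoulder and a round cap 24 mm in diameter, 80 mm tall over all. Origin on its axis at mid-height (40 mm above its base); its z axis runs from base to cap. Starts lying flat on one side, roughly along the lane, in the lane; absent in some runs.
- bottle5: white plastic reagent bottle with a grey screw cap: square body 36 x 36 mm (sides along its x and y axes) and 56 mm tall, then a shoulder and a round cap 24 mm in diameter, 80 mm tall over all. Origin on its axis at mid-height (40 mm above its base); its z axis runs from base to cap. Starts standing in the lane.
- lane: fixed straight metal lane on the bench, 824 mm long (its y axis) and 84 mm wide (its x axis), with a 4 mm thick floor 76 mm wide between two low rails and two low ends, all 12 mm high above the bench and 4 mm thick. Origin at its centre at bench height.
- slide_box: closed black plastic box for microscope slides, 100 mm long (its x axis), 46 mm wide (its y axis), 34 mm high. It starts lying across the lane, on top of the two rails. Origin at the centre of its underside.
- tray: fixed shallow empty steel tray, 130 mm (x) by 180 mm (y) outside, 22 mm high, walls and floor 4 mm thick. It stands beyond the lane, to the left or to the right. Origin at the centre of its underside.
- counter (a joint): angle (rad) of the run counter's reset knob: 0 is the zero stop; it grows clockwise seen from above, up to 4.2. The knob has a grip bar 42 mm long, 14 mm thick and 32 mm tall on a round skirt; a short white line at one end of the bar is the pointer. It stays where it is left.
- counter_grip (a point): point on the knob's vertical axis at the height to grip the bar, 67 mm above the bench and 7 mm below the bar's top; it turns with the knob, and its x axis runs along the bar, with the pointer at its -x end.
- console: fixed white counter housing, 110 mm (x) by 120 mm (y) by 30 mm high, that carries the knob at the centre of its top; beyond the lane, on the side where the tray is not. Eleven short white tick marks and one longer black one ring the knob; the black one, at the -x side, is zero, where the pointer stands at the stop. Origin at the centre of its underside.
- stain_jar: glass staining jar, 60 mm in diameter, 85 mm high; to be left alone. Origin at the centre of its underside.
- tip_box: white pipette-tip box with a clear lid, 85 x 115 x 63 mm; to be left alone. Origin at the centre of its underside.
- stapler: black and grey stapler, 130 mm long, 46 mm high; to be left alone. Origin at the centre of its underside.
Things that resemble listed ones, but are neither listed nor needed, are in the scene too. Leave any blue or red look-alike of the bottle1 alone.

How it is judged:
By the outcome, as a careful person would: the job done as asked, in the order asked, and still so for the second after the job is handed in, with the robot touching nothing.
Of bottle1, bottle2, bottle3, bottle4 only 3 to 4 are there at a start; the rules pass over those that are not, and their reading is None.
At some moment in a run one of bottle1, bottle2, bottle3, bottle4 may be knocked a few centimetres aside while the robot is not near it.
Once in a run the grip may slacken for a moment while it holds something.
It also fails if it takes over 210 s, if anything falls off the work surface, if the arm or the gripper's body presses on something with over 40 N, if the wrist force passes 120 N, or if a joint passes its speed limit or range.

### The arm

A 7-joint arm with a two-finger parallel gripper is mounted at the origin on the work surface. World frame = base frame: x ahead of the robot, y to its left, z up, the work surface at z = 0. Lengths are in m, angles in rad, forces in N, time in s.
With the tool pointing down it reaches from about 0.4 to 0.85 m from the base axis. Payload 6.9 kg.
Tool frame: the origin (TCP) lies midway between the tips of the shut fingers; the grasp point (between the pads) lies 19 mm behind it (r.grasp_offset is the distance from the TCP to the grasp point, in m); z points along the fingers, y is the line along which they close (so a half turn about z gives the same grasp; the last joint's range is limited). The gripper opens to 85 mm and grips with 20 to 120 N. Pads are 22 mm wide; open, the fingers measure 114 mm over their backs; the gripper's body (76 mm by 85 mm) begins 54 mm behind the grasp point. The pads swing forward as they close: fully open they stand 13 mm farther back than shut.
Start: joints at [-1.111, 0.507, -0.238, 1.5, 0.126, 1.149, -0.155], TCP at [0.217, 0.586, 0.231] pointing down, gripper open.
Joint ranges: [-3.08, 3.08], [-0.24, 2.05], [-1.43, 1.35], [0, 2.5], [-1.52, 4.66], [0.17, 1.96], [-2.89, 2.89]. Speed limits (rad/s): [2.39, 2.39, 3.14, 3.14, 3.14, 3.14, 3.14].

### API

Orientations are given as a 3x3 rotation matrix whose columns are the frame's x, y, z axes.
In Python, from bench import r gives the robot as it stands. The module is installed in compiled form; this text tells all that it offers.
- The arm moves only by the shell command python3 -m inch 'ROWS' [FORCE]. ROWS is JSON, a list of rows, each an object with "gripper": the opening, from -1 (shut) to 1 (fully open); "xyz": the shift along the world's x, y, z in m, a list of three; "delta_rot": the turn, a rotation vector about the world's x, y, z in degrees, a list of three. A call has 1 to 20 rows; each row shifts and turns the commanded pose from where the row before left it; what a row does not reach is not made up. A row lasts 1/8 s, in which the tool goes at most 62.5 mm and 10.7 degrees, less where a joint would pass 70% of its speed; a pose out of reach is approached as far as the arm can. A call is refused whole if a number of a shift passes 0.0625 or a number of a turn 10.7, either way. A call with a gripper value outside its range is refused whole. The fingers move at their own pace and stop on an object; FORCE is the grip in N (left out, the last holds). Time passes only in rows, so rows that do not move let the fingers close. It gives the time, the measured TCP pose, the force, the opening and the grip force at its end, in the units of the state.
- r.read_state(): the state, without advancing time (a new reading comes with each control period).
- r.snapshot(name): name is "scene" or "top"; returns the picture (400x640x3 uint8, red, green, blue); there is no depth.
- r.camera_info(name): a dict with "vfov" (degrees; the focal length in pixels is half the picture's height over the tangent of half this angle, whatever the lens; pixels are square), "cx", "cy" (the principal point, pixels), "distortion" ([k1, k2, p1, p2, k3] as OpenCV has them; the pictures are not rectified), "R" (3x3) and "t" (3): a world point X has camera coordinates R X + t. Camera axes: x right, y down, z forward; pixel columns grow to the right and rows downward; lengths in m; the calibration is good to about 2 mm. A picture is of the moment at which its call begins. camera_info takes no time and is no camera call.
- r.job_done(): hands the job in; it is judged then, once.
The state is a dict: "time": time; "joints": joint angles; "joint_velocities": joint speeds; "effort": joint torques, N m; "eef_pos": TCP position; "tool_rot": TCP orientation; "force": force on the tool from outside, world axes, zero at the start; "moment": the same for the moment, N m; "finger_gap": finger opening in m; "grasp_force": force on a finger pad.
Only numpy, scipy, OpenCV 4.12 (cv2) and the standard library are available. Lean on these libraries where they do the work, as an engineer would, in place of code of your own. Each camera call takes 0.05 s, during which the arm holds its last target. There are 200 camera calls.

## Working session

There is one attempt and no reset: what is moved stays moved. The work goes in short steps, Python scripts to look and compute and a shell command to move; the robot and the scene stay as the last step left them, time stands still between calls to the robot, and variables do not carry over. Pictures are saved under pics/ and viewed, at most 14 in all, crops included, and the job is handed in when it is done.

```bash
mkdir -p pics
python3 - <<'E'
from bench import r
import cv2
for n in("scene","top"):
    cv2.imwrite(f"pics/{n}0.png",r.snapshot(n)[:,:,::-1]); print(n,r.camera_info(n))
s=r.read_state();print(s)
E
```

```text
scene {'vfov': 53.40172615224327, 'cx': 310.11104626944916, 'cy': 198.46634136882125, 'distortion': array([-0.0362925,  0.       ,  0.       ,  0.       ,  0.       ]), 'R': array([[ 0.75395042,  0.65684451,  0.01067963],
       [ 0.49996797, -0.56318464, -0.65791724],
       [-0.42613472,  0.50137645, -0.75301451]]), 't': array([-0.45935511, -0.26239657,  1.45075832])}
top {'vfov': 45.7388779205448, 'cx': 319.8352503170977, 'cy': 199.0537436063703, 'distortion': array([-0.06393892,  0.        ,  0.        ,  0.        ,  0.        ]), 'R': array([[-0.02786039, -0.99951643,  0.01380932],
       [-0.98681818,  0.02529804, -0.15984333],
       [ 0.15941669, -0.01808059, -0.9870458 ]]), 't': array([0.01787862, 0.58532315, 1.52340286])}
{'time': 0.1, 'joints': array([-1.11050376,  0.50825507, -0.23752985,  1.50100676,  0.12569188,
        1.14888584, -0.15479142]), 'joint_velocities': array([ 0.00046779, -0.00333077, -0.00037895, -0.00200124, -0.00016028,
        0.00141613,  0.00111024]), 'effort': array([-3.74426862e-03, -6.21844411e+01, -2.19399914e+00, -2.50204307e+01,
        1.26454761e-02,  7.85499404e-03, -1.15585928e-05]), 'eef_pos': array([0.21703819, 0.58564415, 0.23052473]), 'tool_rot': array([[-9.37722931e-01,  3.47383686e-01, -5.28273499e-04],
       [ 3.47384087e-01,  9.37721769e-01, -1.47666329e-03],
       [-1.75951782e-05, -1.56821484e-03, -9.99998770e-01]]), 'force': array([-0.21519276, -0.58718926, -0.81094337]), 'moment': array([-0.00479056,  0.00993702, -0.05591088]), 'grasp_force': 0.0, 'finger_gap': 0.08507495552384588}
```

View pics/top0.png

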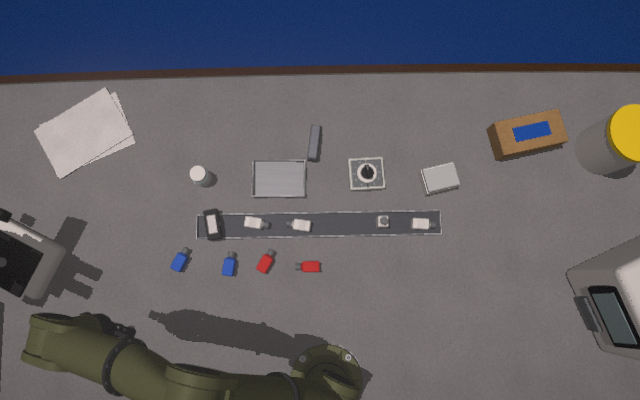

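View pics/scene0.png

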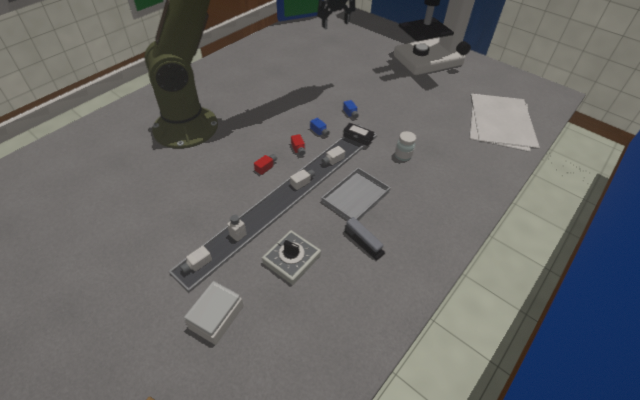

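The top view shows the lane from (197,226) to (440,222). The slide box is at (212,223), the tipped white bottles at (255,223), (301,225) and (421,224), and the standing bottle at (383,221). The tray is at (279,179) and the console at (367,173). The blue and red look-alikes lie outside the lane at (180,260), (229,264), (265,261) and (311,267), and I'll leave those alone. I'll confirm in an enlarged crop.

```bash
cat > h.py <<'E'
import cv2,numpy as np,sys
from bench import r
def K(n):
    c=r.camera_info(n);f=200/np.tan(np.radians(c['vfov']/2))
    return c,np.array([[f,0,c['cx']],[0,f,c['cy']],[0,0,1]])
def px2w(n,u,v,z):
    c,k=K(n);p=cv2.undistortPoints(np.array([[[u,v]]],float),k,c['distortion'])[0,0]
    d=c['R'].T@np.array([p[0],p[1],1]);o=-c['R'].T@c['t'];return o+d*(z-o[2])/d[2]
def w2px(n,X):
    c,k=K(n);return cv2.projectPoints(np.array([X],float),cv2.Rodrigues(c['R'])[0],c['t'],k,c['distortion'])[0][0,0]
def crop(n,u0,v0,w,h,s,name):
    im=r.snapshot(n)[v0:v0+h,u0:u0+w,::-1]
    cv2.imwrite('pics/'+name,cv2.resize(im,None,fx=s,fy=s,interpolation=cv2.INTER_CUBIC))
def st():
    s=r.read_state();print(round(s['time'],2),s['eef_pos'].round(4),'gap',round(s['finger_gap'],4),'F',s['force'].round(1),'g',round(s['grasp_force'],1))
    print(s['tool_rot'].round(3).tolist(), s['joints'].round(2))
E
python3 - <<'E'
from h import *
crop("top",190,150,130,100,6,"c1.png");crop("top",320,150,130,100,6,"c2.png")
E
```

```text
(no output)
```

View pics/c1.png

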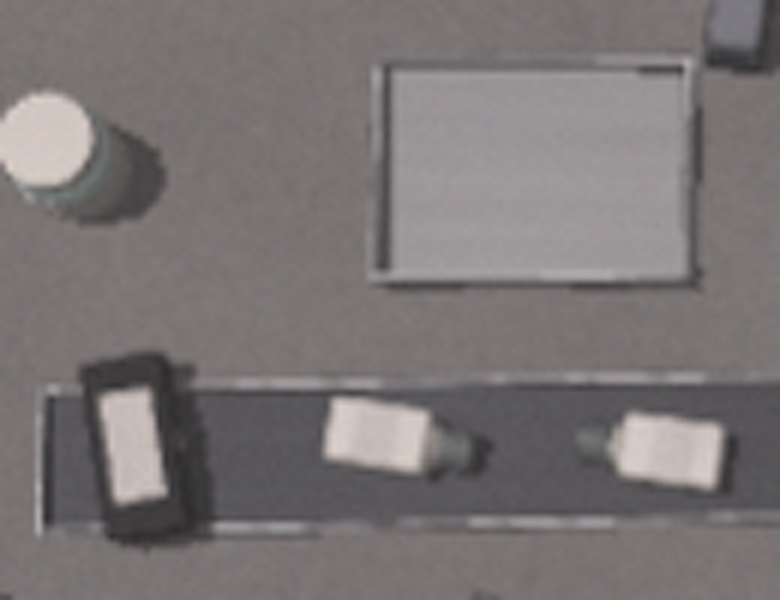

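View pics/c2.png

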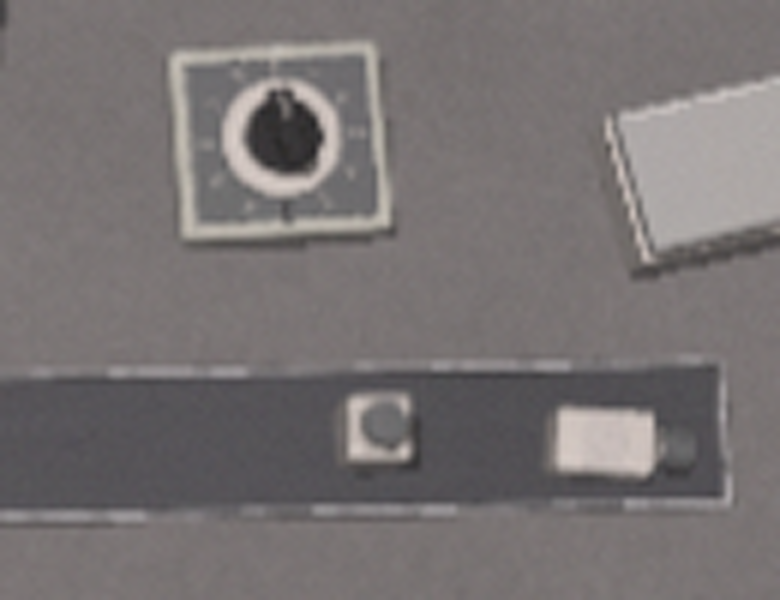

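The crops confirm three tipped white-and-grey bottles: A has its cap toward -y, B toward +y and C toward -y. bottle5 stands at c2 (380,428). The knob pointer is up (+x), about pi from the black zero tick.

```bash
cat >> h.py <<'E'
def quad(name,off,s,pts,z,n="top"):
    W=np.array([px2w(n,off[0]+(u+.5)/s-.5,off[1]+(v+.5)/s-.5,z) for u,v in pts])
    (cx,cy),(a,b),_=cv2.minAreaRect((W[:,:2]*1e3).astype(np.float32))
    # direction of mean of edges 0->1 and 3->2
    d=(W[1]-W[0]+W[2]-W[3]);print(name,W[:,:2].mean(0).round(4),'size',round(a),round(b),'edge01 deg',round(np.degrees(np.arctan2(d[1],d[0])),1))
E
python3 - <<'E'
from h import *
o=(190,150);p=(320,150)
quad('box',o,6,[(83,367),(162,354),(187,530),(110,540)],.046)
quad('A',o,6,[(330,397),(433,408),(425,474),(325,460)],.040)
quad('B',o,6,[(625,412),(726,425),(718,490),(618,478)],.040)
quad('C',p,6,[(557,405),(655,410),(653,476),(556,470)],.040)
quad('tray',o,6,[(373,62),(692,57),(695,282),(372,282)],.022)
quad('console',p,6,[(170,52),(375,42),(391,228),(184,240)],.030)
quad('cap5',p,6,[(385,424)]*4,.084)
quad('knob',p,6,[(284,125)]*4,.074)
for n,q,P in(('laneL',o,(42,390)),('laneL2',o,(40,532)),('laneR',p,(725,362)),('laneR2',p,(730,505))): quad(n,q,6,[P]*4,.012)
E
```

```text
box [0.5113 0.3584] size 99 44 edge01 deg -83.0
A [0.5156 0.2259] size 57 37 edge01 deg -98.5
B [0.5024 0.0648] size 56 37 edge01 deg -98.6
C [ 0.4978 -0.3297] size 55 37 edge01 deg -94.8
tray [0.6657 0.14  ] size 181 130 edge01 deg -91.0
console [ 0.6739 -0.1578] size 109 117 edge01 deg -88.3
cap5 [ 0.5052 -0.2009] size 0 0 edge01 deg 0.0
knob [ 0.6728 -0.155 ] size 0 0 edge01 deg 0.0
laneL [0.5489 0.4185] size 0 0 edge01 deg 0.0
laneL2 [0.469  0.4187] size 0 0 edge01 deg 0.0
laneR [ 0.5433 -0.4073] size 0 0 edge01 deg 0.0
laneR2 [ 0.4622 -0.4047] size 0 0 edge01 deg 0.0
```

Bottle poses match the known sizes to within 1-2 mm. First move is over the slide box, turning the tool so y lies along its width.

```bash
python3 -m inch '[{"gripper":1,"xyz":[0.0294,-0.0228,-0.006],"delta_rot":[0,0,2.7]},{"gripper":1,"xyz":[0.0294,-0.0228,-0.006],"delta_rot":[0,0,2.7]},{"gripper":1,"xyz":[0.0294,-0.0228,-0.006],"delta_rot":[0,0,2.7]},{"gripper":1,"xyz":[0.0294,-0.0228,-0.006],"delta_rot":[0,0,2.7]},{"gripper":1,"xyz":[0.0294,-0.0228,-0.006],"delta_rot":[0,0,2.7]},{"gripper":1,"xyz":[0.0294,-0.0228,-0.006],"delta_rot":[0,0,2.7]},{"gripper":1,"xyz":[0.0294,-0.0228,-0.006],"delta_rot":[0,0,2.7]},{"gripper":1,"xyz":[0.0294,-0.0228,-0.006],"delta_rot":[0,0,2.7]},{"gripper":1,"xyz":[0.0294,-0.0228,-0.006],"delta_rot":[0,0,2.7]},{"gripper":1,"xyz":[0.0294,-0.0228,-0.006],"delta_rot":[0,0,2.7]},{"gripper":1,"xyz":[0,0,0],"delta_rot":[0,0,0]}]' 60; python3 -c "
from h import *;st()"
```

```text
time: 1.58
eef_pos: [0.514, 0.3542, 0.1701]
tool_rot: [[-0.994, -0.111, 0.0], [-0.111, 0.994, -0.003], [0.0, -0.003, -1.0]]
force: [-0.6, 0.2, -0.6]
finger_gap: 0.0853
grasp_force: 0.0
1.57 [0.514  0.3542 0.1701] gap 0.0853 F [-0.6  0.2 -0.6] g 0.0
[[-0.994, -0.111, 0.0], [-0.111, 0.994, -0.003], [0.0, -0.003, -1.0]] [-0.45  0.56 -0.32  1.59  0.2   1.02  0.85]
```

```bash
python3 -m inch '[{"gripper":1,"xyz":[-0.003,0.004,-0.04],"delta_rot":[0,0,0.5]},{"gripper":1,"xyz":[0,0,-0.04],"delta_rot":[0,0,0]},{"gripper":1,"xyz":[0,0,-0.03],"delta_rot":[0,0,0]},{"gripper":1,"xyz":[0,0,-0.02],"delta_rot":[0,0,0]},{"gripper":1,"xyz":[0,0,-0.015],"delta_rot":[0,0,0]},{"gripper":1,"xyz":[0,0,-0.011],"delta_rot":[0,0,0]},{"gripper":-1,"xyz":[0,0,0],"delta_rot":[0,0,0]},{"gripper":-1,"xyz":[0,0,0],"delta_rot":[0,0,0]},{"gripper":-1,"xyz":[0,0,0],"delta_rot":[0,0,0]},{"gripper":-1,"xyz":[0,0,0],"delta_rot":[0,0,0]},{"gripper":-1,"xyz":[0,0,0],"delta_rot":[0,0,0]},{"gripper":-1,"xyz":[0,0,0],"delta_rot":[0,0,0]}]' 60
```

```text
time: 3.08
eef_pos: [0.5087, 0.3626, 0.0164]
tool_rot: [[-0.992, -0.125, 0.002], [-0.125, 0.992, 0.001], [-0.002, 0.001, -1.0]]
force: [-0.0, -0.1, 7.2]
finger_gap: 0.0454
grasp_force: 61.3
```

```bash
python3 -m inch '[{"gripper":-1,"xyz":[0,0,0.02],"delta_rot":[0,0,0]},{"gripper":-1,"xyz":[0,0,0.03],"delta_rot":[0,0,0]},{"gripper":-1,"xyz":[0,0,0.03],"delta_rot":[0,0,0]},{"gripper":-1,"xyz":[0,0,0.02],"delta_rot":[0,0,0]},{"gripper":-1,"xyz":[0.0155,-0.0222,0],"delta_rot":[0,0,-0.8]},{"gripper":-1,"xyz":[0.0155,-0.0222,0],"delta_rot":[0,0,-0.8]},{"gripper":-1,"xyz":[0.0155,-0.0222,0],"delta_rot":[0,0,-0.8]},{"gripper":-1,"xyz":[0.0155,-0.0222,0],"delta_rot":[0,0,-0.8]},{"gripper":-1,"xyz":[0.0155,-0.0222,0],"delta_rot":[0,0,-0.8]},{"gripper":-1,"xyz":[0.0155,-0.0222,0],"delta_rot":[0,0,-0.8]},{"gripper":-1,"xyz":[0.0155,-0.0222,0],"delta_rot":[0,0,-0.8]},{"gripper":-1,"xyz":[0.0155,-0.0222,0],"delta_rot":[0,0,-0.8]},{"gripper":-1,"xyz":[0.0155,-0.0222,0],"delta_rot":[0,0,-0.8]},{"gripper":-1,"xyz":[0.0155,-0.0222,0],"delta_rot":[0,0,-0.8]},{"gripper":-1,"xyz":[0,0,0],"delta_rot":[0,0,0]},{"gripper":-1,"xyz":[0,0,0],"delta_rot":[0,0,0]}]'; python3 -c "
from h import *;st();crop('top',240,140,130,100,6,'d1.png')"
```

```text
time: 5.08
eef_pos: [0.663, 0.1404, 0.1151]
tool_rot: [[-1.0, 0.014, -0.001], [0.014, 1.0, 0.001], [0.001, 0.001, -1.0]]
force: [-0.5, 1.5, -1.1]
finger_gap: 0.0452
grasp_force: 61.1
5.08 [0.663  0.1404 0.1151] gap 0.0452 F [-0.5  1.5 -1.1] g 61.1
[[-1.0, 0.014, -0.001], [0.014, 1.0, 0.001], [0.001, 0.001, -1.0]] [-0.09  0.69 -0.28  1.5   0.21  0.98  1.13]
```

View pics/d1.png

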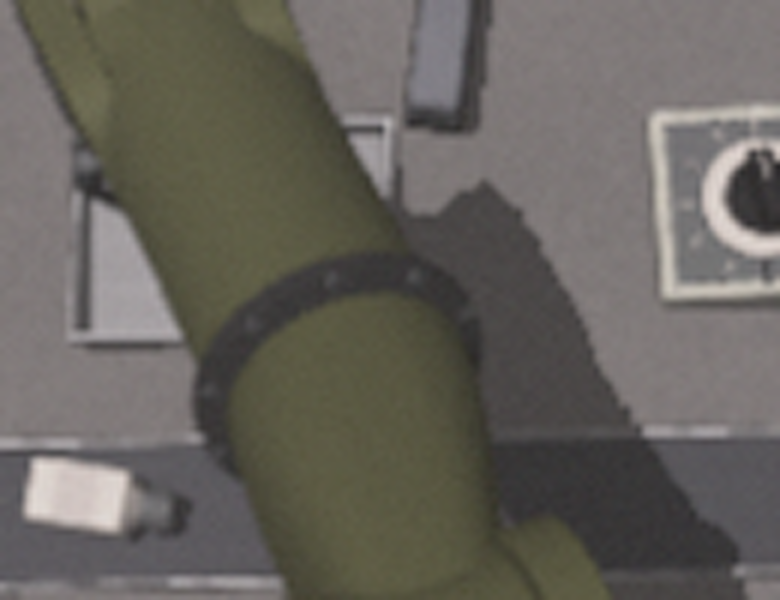

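```bash
python3 -m inch '[{"gripper":-1,"xyz":[0,0,-0.03],"delta_rot":[0,0,0]},{"gripper":-1,"xyz":[0,0,-0.03],"delta_rot":[0,0,0]},{"gripper":-1,"xyz":[0,0,-0.02],"delta_rot":[0,0,0]},{"gripper":-1,"xyz":[0,0,-0.014],"delta_rot":[0,0,0]},{"gripper":-1,"xyz":[0,0,-0.008],"delta_rot":[0,0,0]},{"gripper":-1,"xyz":[0,0,-0.004],"delta_rot":[0,0,0]},{"gripper":-1,"xyz":[0,0,0],"delta_rot":[0,0,0]}]'; python3 -m inch '[{"gripper":0.4,"xyz":[0,0,0],"delta_rot":[0,0,0]},{"gripper":0.6,"xyz":[0,0,0],"delta_rot":[0,0,0]},{"gripper":0.6,"xyz":[0,0,0],"delta_rot":[0,0,0]},{"gripper":0.6,"xyz":[0,0,0.02],"delta_rot":[0,0,0]},{"gripper":0.6,"xyz":[0,0,0.04],"delta_rot":[0,0,0]},{"gripper":0.6,"xyz":[0,0,0.04],"delta_rot":[0,0,0]},{"gripper":0.6,"xyz":[0,0,0.04],"delta_rot":[0,0,0]}]'
```

```text
time: 6.0
eef_pos: [0.6634, 0.1401, 0.0096]
tool_rot: [[-1.0, 0.015, 0.001], [0.015, 1.0, 0.0], [-0.001, 0.0, -1.0]]
force: [-0.5, -0.0, -0.7]
finger_gap: 0.0449
grasp_force: 61.1
time: 6.88
eef_pos: [0.6633, 0.1402, 0.1523]
tool_rot: [[-1.0, 0.014, 0.001], [0.014, 1.0, 0.0], [-0.001, 0.0, -1.0]]
force: [0.3, 0.8, -0.1]
finger_gap: 0.0683
grasp_force: 0.0
```

```bash
python3 -m inch '[{"gripper":0.3,"xyz":[-0.0146,0.0095,0],"delta_rot":[0,0,-9.75]},{"gripper":0.3,"xyz":[-0.0146,0.0095,0],"delta_rot":[0,0,-9.75]},{"gripper":0.3,"xyz":[-0.0146,0.0095,0],"delta_rot":[0,0,-9.75]},{"gripper":0.3,"xyz":[-0.0146,0.0095,0],"delta_rot":[0,0,-9.75]},{"gripper":0.3,"xyz":[-0.0146,0.0095,0],"delta_rot":[0,0,-9.75]},{"gripper":0.3,"xyz":[-0.0146,0.0095,0],"delta_rot":[0,0,-9.75]},{"gripper":0.3,"xyz":[-0.0146,0.0095,0],"delta_rot":[0,0,-9.75]},{"gripper":0.3,"xyz":[-0.0146,0.0095,0],"delta_rot":[0,0,-9.75]},{"gripper":0.3,"xyz":[-0.0146,0.0095,0],"delta_rot":[0,0,-9.75]},{"gripper":0.3,"xyz":[-0.0146,0.0095,0],"delta_rot":[0,0,-9.75]},{"gripper":0.3,"xyz":[0,0,0],"delta_rot":[8.9,-1.33,0]},{"gripper":0.3,"xyz":[0,0,0],"delta_rot":[8.9,-1.33,0]},{"gripper":0.3,"xyz":[0,0,0],"delta_rot":[8.9,-1.33,0]},{"gripper":0.3,"xyz":[0,0,0],"delta_rot":[8.9,-1.33,0]},{"gripper":0.3,"xyz":[0,0,0],"delta_rot":[8.9,-1.33,0]},{"gripper":0.3,"xyz":[0,0,0],"delta_rot":[0,0,0]}]'; python3 -c "
from h import *;st();import cv2
im=r.snapshot('top')[100:300,150:470,::-1];im2=r.snapshot('scene')[80:300,150:450,::-1]
cv2.imwrite('pics/e.png',np.hstack([cv2.resize(im,(480,300)),cv2.resize(im2,(320,235)).__class__((300,0,3),np.uint8)])); cv2.imwrite('pics/e.png',np.vstack([cv2.resize(im,(480,300)),np.pad(cv2.resize(im2,(408,299)),((0,0),(0,72),(0,0)))]))"
```

```text
time: 8.88
eef_pos: [0.5193, 0.2294, 0.1485]
tool_rot: [[0.11, 0.988, 0.111], [0.698, -0.156, 0.699], [0.708, 0.0, -0.707]]
force: [-0.2, 0.0, 0.6]
finger_gap: 0.0557
grasp_force: 0.0
8.88 [0.5193 0.2294 0.1485] gap 0.0557 F [-0.2  0.   0.6] g 0.0
[[0.11, 0.988, 0.111], [0.698, -0.156, 0.699], [0.708, 0.0, -0.707]] [ 0.35  0.59 -0.53  2.1  -1.03  0.57  0.67]
```

View pics/e.png

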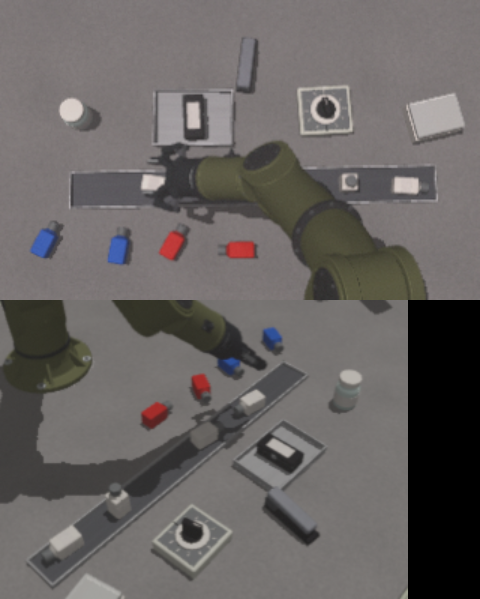

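The slide box lies flat in the tray, at (194,117) in the top part of the picture. Bottle A is unmoved, and the tilted tool pose is reachable. Next I descend on A.

```bash
python3 -m inch '[{"gripper":0.3,"xyz":[-0.0023,0.006,-0.03],"delta_rot":[0,0,0]},{"gripper":0.3,"xyz":[0,0,-0.03],"delta_rot":[0,0,0]},{"gripper":0.3,"xyz":[0,0,-0.03],"delta_rot":[0,0,0]},{"gripper":0.3,"xyz":[0,0,-0.02],"delta_rot":[0,0,0]},{"gripper":0.3,"xyz":[0,0,-0.012],"delta_rot":[0,0,0]},{"gripper":0.3,"xyz":[0,0,-0.008],"delta_rot":[0,0,0]},{"gripper":0.3,"xyz":[0,0,0],"delta_rot":[0,0,0]},{"gripper":-1,"xyz":[0,0,0],"delta_rot":[0,0,0]},{"gripper":-1,"xyz":[0,0,0],"delta_rot":[0,0,0]},{"gripper":-1,"xyz":[0,0,0],"delta_rot":[0,0,0]},{"gripper":-1,"xyz":[0,0,0],"delta_rot":[0,0,0]},{"gripper":-1,"xyz":[0,0,0],"delta_rot":[0,0,0]}]' 60
```

```text
time: 10.48
eef_pos: [0.5152, 0.2422, 0.0205]
tool_rot: [[0.1, 0.989, 0.105], [0.699, -0.145, 0.701], [0.708, 0.003, -0.706]]
force: [1.8, 3.0, 6.7]
finger_gap: 0.0354
grasp_force: 59.8
```

```bash
python3 -m inch '[{"gripper":-1,"xyz":[0,0,0.02],"delta_rot":[0,0,0]},{"gripper":-1,"xyz":[0,0,0.03],"delta_rot":[0,0,0]},{"gripper":-1,"xyz":[0,0,0.03],"delta_rot":[0,0,0]},{"gripper":-1,"xyz":[-0.001,0,0],"delta_rot":[-9.89,1.45,0]},{"gripper":-1,"xyz":[-0.001,0,0],"delta_rot":[-9.89,1.45,0]},{"gripper":-1,"xyz":[-0.001,0,0],"delta_rot":[-9.89,1.45,0]},{"gripper":-1,"xyz":[-0.001,0,0],"delta_rot":[-9.89,1.45,0]},{"gripper":-1,"xyz":[-0.001,0,0],"delta_rot":[-9.89,1.45,0]},{"gripper":-1,"xyz":[-0.001,0,0],"delta_rot":[-9.89,1.45,0]},{"gripper":-1,"xyz":[-0.001,0,0],"delta_rot":[-9.89,1.45,0]},{"gripper":-1,"xyz":[0,0,0],"delta_rot":[-9.89,1.45,0]},{"gripper":-1,"xyz":[0,0,0],"delta_rot":[-9.89,1.45,0]},{"gripper":-1,"xyz":[0,0,0],"delta_rot":[0,0,0]},{"gripper":-1,"xyz":[0,0,0],"delta_rot":[0,0,0]}]';python3 -c "
from h import *;st();crop('scene',310,120,65,50,8,'f.png')"
```

```text
time: 12.22
eef_pos: [0.506, 0.2419, 0.0941]
tool_rot: [[0.112, 0.988, -0.106], [0.771, -0.153, -0.618], [-0.627, -0.013, -0.779]]
force: [0.3, 0.1, -0.0]
finger_gap: 0.0352
grasp_force: 60.1
12.22 [0.506  0.2419 0.0941] gap 0.0352 F [ 0.3  0.1 -0. ] g 60.1
[[0.112, 0.988, -0.106], [0.771, -0.153, -0.618], [-0.627, -0.013, -0.779]] [-1.02  0.91  0.55  1.47  0.07  1.32 -0.74]
```

View pics/f.png

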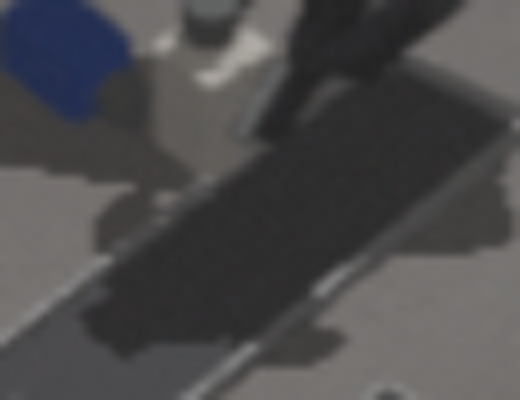

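The bottle is held and nearly upright in the crop, cap at (210,15). The turn came out 6° short because of joint speed. I'll correct that first, then lower it.

```bash
python3 -m inch '[{"gripper":-1,"xyz":[0.001,0,0],"delta_rot":[-3.1,0.1,0]},{"gripper":-1,"xyz":[0.001,0,0],"delta_rot":[-3.1,0.1,0]},{"gripper":-1,"xyz":[0,0,-0.02],"delta_rot":[0,0,0]},{"gripper":-1,"xyz":[0,0,-0.02],"delta_rot":[0,0,0]},{"gripper":-1,"xyz":[0,0,-0.015],"delta_rot":[0,0,0]},{"gripper":-1,"xyz":[0,0,-0.005],"delta_rot":[0,0,0]},{"gripper":-1,"xyz":[0,0,0],"delta_rot":[0,0,0]}]'
```

```text
time: 13.15
eef_pos: [0.5077, 0.2431, 0.0337]
tool_rot: [[0.107, 0.988, -0.109], [0.698, -0.153, -0.7], [-0.708, -0.001, -0.706]]
force: [0.2, -0.7, -1.0]
finger_gap: 0.035
grasp_force: 60.1
```

```bash
python3 -m inch '[{"gripper":-1,"xyz":[0,0,-0.008],"delta_rot":[0,0,0]},{"gripper":-1,"xyz":[0,0,-0.006],"delta_rot":[0,0,0]},{"gripper":-1,"xyz":[0,0,-0.002],"delta_rot":[0,0,0]},{"gripper":-1,"xyz":[0,0,0],"delta_rot":[0,0,0]}]'; python3 -m inch '[{"gripper":-1,"xyz":[0,0,-0.002],"delta_rot":[0,0,0]},{"gripper":-1,"xyz":[0,0,0],"delta_rot":[0,0,0]}]'
```

```text
time: 13.65
eef_pos: [0.5076, 0.2435, 0.0189]
tool_rot: [[0.108, 0.988, -0.108], [0.697, -0.152, -0.7], [-0.709, -0.0, -0.706]]
force: [-0.8, 1.5, 6.1]
finger_gap: 0.0352
grasp_force: 60.9
time: 13.9
eef_pos: [0.5076, 0.2435, 0.0189]
tool_rot: [[0.108, 0.988, -0.108], [0.697, -0.153, -0.701], [-0.709, 0.001, -0.705]]
force: [-3.7, 4.9, 18.7]
finger_gap: 0.0349
grasp_force: 62.1
```

```bash
python3 -m inch '[{"gripper":-1,"xyz":[0,0,0.002],"delta_rot":[0,0,0]},{"gripper":0,"xyz":[0,0,0],"delta_rot":[0,0,0]},{"gripper":0,"xyz":[0,0,0],"delta_rot":[0,0,0]},{"gripper":0,"xyz":[0,0,0],"delta_rot":[0,0,0]},{"gripper":0,"xyz":[0.002,0.014,0.014],"delta_rot":[0,0,0]},{"gripper":0,"xyz":[0.003,0.021,0.021],"delta_rot":[0,0,0]},{"gripper":0,"xyz":[0.003,0.021,0.021],"delta_rot":[0,0,0]},{"gripper":0.2,"xyz":[0.003,0.021,0.021],"delta_rot":[0,0,0]},{"gripper":0.2,"xyz":[0,0,0.04],"delta_rot":[8,0,0]},{"gripper":0.2,"xyz":[0,0,0.04],"delta_rot":[8,0,0]}]';python3 -c "
from h import *;st();
im=r.snapshot('top')[190:260,190:450,::-1];im2=r.snapshot('scene')[110:300,160:400,::-1]
cv2.imwrite('pics/g.png',np.vstack([cv2.resize(im,(780,210),interpolation=2),np.pad(cv2.resize(im2,(480,380),interpolation=2),((0,0),(0,300),(0,0)))]))"
```

```text
time: 15.15
eef_pos: [0.5186, 0.3211, 0.1744]
tool_rot: [[0.105, 0.989, -0.108], [0.867, -0.144, -0.477], [-0.487, -0.043, -0.872]]
force: [0.8, -0.8, 1.3]
finger_gap: 0.0514
grasp_force: 0.0
15.15 [0.5186 0.3211 0.1744] gap 0.0514 F [ 0.8 -0.8  1.3] g 0.0
[[0.105, 0.989, -0.108], [0.867, -0.144, -0.477], [-0.487, -0.043, -0.872]] [-1.    0.82  0.51  1.27 -0.01  1.49 -0.69]
```

View pics/g.png

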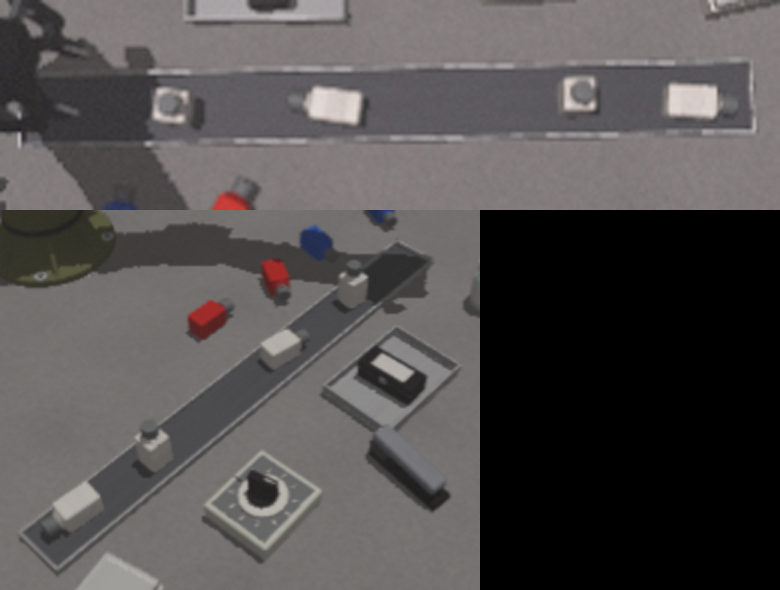

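A now stands upright, at (172,104) in the top strip. B and C are unmoved. B is next: its cap points to +y, so the tilt is mirrored.

```bash
python3 -m inch '[{"gripper":0.3,"xyz":[-0.002,-0.033,-0.004],"delta_rot":[-2,0,0]},{"gripper":0.3,"xyz":[-0.002,-0.033,-0.004],"delta_rot":[-2,0,0]},{"gripper":0.3,"xyz":[-0.002,-0.033,-0.004],"delta_rot":[-2,0,0]},{"gripper":0.3,"xyz":[-0.002,-0.033,-0.004],"delta_rot":[-2,0,0]},{"gripper":0.3,"xyz":[-0.002,-0.033,-0.004],"delta_rot":[-2,0,0]},{"gripper":0.3,"xyz":[-0.002,-0.033,-0.004],"delta_rot":[-2,0,0]},{"gripper":0.3,"xyz":[-0.002,-0.033,-0.004],"delta_rot":[-2,0,0]},{"gripper":0.3,"xyz":[-0.002,-0.033,-0.004],"delta_rot":[-2,0,0]},{"gripper":0.3,"xyz":[0,0,0],"delta_rot":[0,0,0]},{"gripper":0.3,"xyz":[0,0,0],"delta_rot":[0,0,0]},{"gripper":0.3,"xyz":[0,0,0],"delta_rot":[0,0,0]}]'
```

```text
time: 16.62
eef_pos: [0.5031, 0.0575, 0.1428]
tool_rot: [[0.107, 0.989, -0.107], [0.699, -0.151, -0.699], [-0.707, -0.0, -0.707]]
force: [0.8, -0.5, 0.6]
finger_gap: 0.0558
grasp_force: 0.0
```

```bash
python3 -m inch '[{"gripper":0.3,"xyz":[-0.002,-0.002,-0.03],"delta_rot":[0,0,0]},{"gripper":0.3,"xyz":[0,0,-0.03],"delta_rot":[0,0,0]},{"gripper":0.3,"xyz":[0,0,-0.03],"delta_rot":[0,0,0]},{"gripper":0.3,"xyz":[0,0,-0.02],"delta_rot":[0,0,0]},{"gripper":0.3,"xyz":[0,0,-0.01],"delta_rot":[0,0,0]},{"gripper":0.3,"xyz":[0,0,-0.004],"delta_rot":[0,0,0]},{"gripper":0.3,"xyz":[0,0,0],"delta_rot":[0,0,0]},{"gripper":-1,"xyz":[0,0,0],"delta_rot":[0,0,0]},{"gripper":-1,"xyz":[0,0,0],"delta_rot":[0,0,0]},{"gripper":-1,"xyz":[0,0,0],"delta_rot":[0,0,0]},{"gripper":-1,"xyz":[0,0,0],"delta_rot":[0,0,0]},{"gripper":-1,"xyz":[0,0,0],"delta_rot":[0,0,0]}]' 60
```

```text
time: 18.12
eef_pos: [0.5012, 0.0545, 0.0197]
tool_rot: [[0.108, 0.988, -0.107], [0.698, -0.152, -0.7], [-0.708, 0.001, -0.706]]
force: [0.6, 2.7, 6.3]
finger_gap: 0.0351
grasp_force: 60.1
```

```bash
python3 -m inch '[{"gripper":-1,"xyz":[0,0,0.02],"delta_rot":[0,0,0]},{"gripper":-1,"xyz":[0,0,0.03],"delta_rot":[0,0,0]},{"gripper":-1,"xyz":[0,0,0.03],"delta_rot":[0,0,0]},{"gripper":-1,"xyz":[0.0005,0,0],"delta_rot":[6.67,-1.03,0]},{"gripper":-1,"xyz":[0.0005,0,0],"delta_rot":[8.9,-1.37,0]},{"gripper":-1,"xyz":[0.0005,0,0],"delta_rot":[8.9,-1.37,0]},{"gripper":-1,"xyz":[0.0005,0,0],"delta_rot":[8.9,-1.37,0]},{"gripper":-1,"xyz":[0.0005,0,0],"delta_rot":[8.9,-1.37,0]},{"gripper":-1,"xyz":[0.0005,0,0],"delta_rot":[8.9,-1.37,0]},{"gripper":-1,"xyz":[0.0005,0,0],"delta_rot":[8.9,-1.37,0]},{"gripper":-1,"xyz":[0.0005,0,0],"delta_rot":[8.9,-1.37,0]},{"gripper":-1,"xyz":[0.0005,0,0],"delta_rot":[8.9,-1.37,0]},{"gripper":-1,"xyz":[0.0005,0,0],"delta_rot":[8.9,-1.37,0]},{"gripper":-1,"xyz":[0,0,0],"delta_rot":[2.2,-0.34,0]},{"gripper":-1,"xyz":[0,0,0],"delta_rot":[0,0,0]},{"gripper":-1,"xyz":[0,0,0],"delta_rot":[0,0,0]},{"gripper":-1,"xyz":[0,0,0],"delta_rot":[0,0,0]}]'
```

```text
time: 20.25
eef_pos: [0.5056, 0.0561, 0.0995]
tool_rot: [[0.104, 0.989, 0.105], [0.703, -0.148, 0.696], [0.704, 0.001, -0.711]]
force: [0.6, 1.2, -0.9]
finger_gap: 0.0354
grasp_force: 59.9
```

```bash
python3 -m inch '[{"gripper":-1,"xyz":[0,0,-0.02],"delta_rot":[0.3,0,0]},{"gripper":-1,"xyz":[0,0,-0.02],"delta_rot":[0,0,0]},{"gripper":-1,"xyz":[0,0,-0.018],"delta_rot":[0,0,0]},{"gripper":-1,"xyz":[0,0,-0.01],"delta_rot":[0,0,0]},{"gripper":-1,"xyz":[0,0,-0.004],"delta_rot":[0,0,0]},{"gripper":-1,"xyz":[0,0,0],"delta_rot":[0,0,0]}]'; python3 -m inch '[{"gripper":-1,"xyz":[0,0,-0.002],"delta_rot":[0,0,0]},{"gripper":-1,"xyz":[0,0,0],"delta_rot":[0,0,0]}]'
```

```text
time: 21.0
eef_pos: [0.5056, 0.0545, 0.0269]
tool_rot: [[0.108, 0.988, 0.106], [0.697, -0.151, 0.701], [0.709, -0.001, -0.706]]
force: [-0.5, -0.6, -1.2]
finger_gap: 0.0354
grasp_force: 59.9
time: 21.25
eef_pos: [0.5057, 0.0543, 0.025]
tool_rot: [[0.108, 0.988, 0.107], [0.698, -0.152, 0.7], [0.708, -0.001, -0.706]]
force: [0.1, 0.5, -1.1]
finger_gap: 0.0355
grasp_force: 59.9
```

```bash
python3 -m inch '[{"gripper":-1,"xyz":[0,0,-0.0015],"delta_rot":[0,0,0]},{"gripper":-1,"xyz":[0,0,0],"delta_rot":[0,0,0]}]'; python3 -m inch '[{"gripper":-1,"xyz":[0,0,-0.001],"delta_rot":[0,0,0]},{"gripper":-1,"xyz":[0,0,0],"delta_rot":[0,0,0]}]'
```

```text
time: 21.5
eef_pos: [0.5056, 0.0543, 0.0233]
tool_rot: [[0.108, 0.988, 0.106], [0.698, -0.152, 0.7], [0.708, -0.001, -0.706]]
force: [-0.2, 0.3, -1.4]
finger_gap: 0.0353
grasp_force: 59.9
time: 21.75
eef_pos: [0.5055, 0.0544, 0.0222]
tool_rot: [[0.108, 0.988, 0.106], [0.697, -0.151, 0.7], [0.708, -0.002, -0.706]]
force: [0.3, 0.3, -0.3]
finger_gap: 0.0352
grasp_force: 59.9
```

```bash
python3 -m inch '[{"gripper":-1,"xyz":[0,0,-0.001],"delta_rot":[0,0,0]},{"gripper":-1,"xyz":[0,0,0],"delta_rot":[0,0,0]}]'; python3 -m inch '[{"gripper":-1,"xyz":[0,0,-0.001],"delta_rot":[0,0,0]},{"gripper":-1,"xyz":[0,0,0],"delta_rot":[0,0,0]}]'
```

```text
time: 22.0
eef_pos: [0.5056, 0.0544, 0.0212]
tool_rot: [[0.108, 0.988, 0.106], [0.698, -0.151, 0.7], [0.708, -0.001, -0.706]]
force: [-0.1, -0.6, -0.2]
finger_gap: 0.0349
grasp_force: 59.9
time: 22.25
eef_pos: [0.5056, 0.0544, 0.0202]
tool_rot: [[0.108, 0.988, 0.106], [0.698, -0.151, 0.7], [0.708, -0.001, -0.706]]
force: [0.8, 0.2, -0.8]
finger_gap: 0.035
grasp_force: 60.0
```

```bash
python3 -m inch '[{"gripper":-1,"xyz":[0,0,-0.001],"delta_rot":[0,0,0]},{"gripper":-1,"xyz":[0,0,0],"delta_rot":[0,0,0]}]'; python3 -m inch '[{"gripper":-1,"xyz":[0,0,-0.001],"delta_rot":[0,0,0]},{"gripper":-1,"xyz":[0,0,0],"delta_rot":[0,0,0]}]'; python3 -m inch '[{"gripper":-1,"xyz":[0,0,-0.001],"delta_rot":[0,0,0]},{"gripper":-1,"xyz":[0,0,0],"delta_rot":[0,0,0]}]'
```

```text
time: 22.5
eef_pos: [0.5056, 0.0544, 0.0201]
tool_rot: [[0.107, 0.988, 0.107], [0.697, -0.151, 0.701], [0.709, -0.001, -0.705]]
force: [-1.6, -3.4, 8.9]
finger_gap: 0.0351
grasp_force: 61.3
time: 22.75
eef_pos: [0.5056, 0.0545, 0.0201]
tool_rot: [[0.107, 0.988, 0.107], [0.696, -0.151, 0.702], [0.71, -0.0, -0.704]]
force: [-3.7, -9.0, 19.4]
finger_gap: 0.0349
grasp_force: 62.5
time: 23.0
eef_pos: [0.5056, 0.0545, 0.0201]
tool_rot: [[0.106, 0.988, 0.108], [0.695, -0.151, 0.703], [0.711, 0.0, -0.703]]
force: [-7.1, -12.4, 29.9]
finger_gap: 0.035
grasp_force: 63.8
```

```bash
python3 -m inch '[{"gripper":-1,"xyz":[0,0,0.003],"delta_rot":[0,0,0]},{"gripper":0,"xyz":[0,0,0],"delta_rot":[0,0,0]},{"gripper":0,"xyz":[0,0,0],"delta_rot":[0,0,0]},{"gripper":0,"xyz":[0,0,0],"delta_rot":[0,0,0]},{"gripper":0,"xyz":[-0.002,-0.014,0.014],"delta_rot":[0,0,0]},{"gripper":0,"xyz":[-0.003,-0.021,0.021],"delta_rot":[0,0,0]},{"gripper":0,"xyz":[-0.003,-0.021,0.021],"delta_rot":[0,0,0]},{"gripper":0.2,"xyz":[-0.003,-0.021,0.021],"delta_rot":[0,0,0]},{"gripper":0.2,"xyz":[0,0,0.04],"delta_rot":[0,0,0]},{"gripper":0.2,"xyz":[0,0,0.04],"delta_rot":[0,0,0]},{"gripper":0.2,"xyz":[0,0,0],"delta_rot":[0,0,0]}]';python3 -c "
from h import *;st();
im=r.snapshot('top')[150:260,190:450,::-1];im2=r.snapshot('scene')[110:300,160:400,::-1]
cv2.imwrite('pics/i.png',np.vstack([cv2.resize(im,(650,275),interpolation=2),np.pad(cv2.resize(im2,(410,324),interpolation=2),((0,0),(0,240),(0,0)))]))"
```

```text
time: 24.38
eef_pos: [0.4956, -0.0227, 0.1795]
tool_rot: [[0.105, 0.989, 0.109], [0.699, -0.151, 0.699], [0.707, 0.003, -0.707]]
force: [0.1, 0.4, -0.7]
finger_gap: 0.051
grasp_force: 0.0
24.38 [ 0.4956 -0.0227  0.1795] gap 0.051 F [ 0.1  0.4 -0.7] g 0.0
[[0.105, 0.989, 0.109], [0.699, -0.151, 0.699], [0.707, 0.003, -0.707]] [ 0.68  0.56 -0.28  1.94 -0.72  1.04  0.77]
```

View pics/i.png

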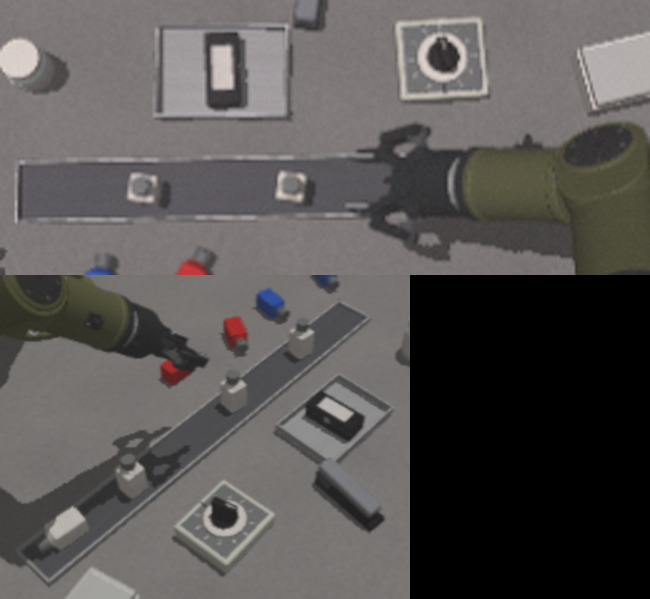

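A and B are standing, at (143,187) and (291,185). C is unmoved in the lower view at (67,527). Next I move over C.

```bash
python3 -m inch '[{"gripper":0.3,"xyz":[0.0003,-0.0298,-0.002],"delta_rot":[0,0,0.38]},{"gripper":0.3,"xyz":[0.0003,-0.0298,-0.002],"delta_rot":[0,0,0.38]},{"gripper":0.3,"xyz":[0.0003,-0.0298,-0.002],"delta_rot":[0,0,0.38]},{"gripper":0.3,"xyz":[0.0003,-0.0298,-0.002],"delta_rot":[0,0,0.38]},{"gripper":0.3,"xyz":[0.0003,-0.0298,-0.002],"delta_rot":[0,0,0.38]},{"gripper":0.3,"xyz":[0.0003,-0.0298,-0.002],"delta_rot":[0,0,0.38]},{"gripper":0.3,"xyz":[0.0003,-0.0298,-0.002],"delta_rot":[0,0,0.38]},{"gripper":0.3,"xyz":[0.0003,-0.0298,-0.002],"delta_rot":[0,0,0.38]},{"gripper":0.3,"xyz":[0.0003,-0.0298,-0.002],"delta_rot":[0,0,0.38]},{"gripper":0.3,"xyz":[0.0003,-0.0298,-0.002],"delta_rot":[0,0,0.38]},{"gripper":0.3,"xyz":[0,0,0],"delta_rot":[0,0,0]},{"gripper":0.3,"xyz":[0,0,0],"delta_rot":[0,0,0]},{"gripper":0.3,"xyz":[0,0,0],"delta_rot":[0,0,0]}]'; python3 -c "
from h import *;st();crop('top',370,190,80,60,8,'k.png')"
```

```text
time: 26.1
eef_pos: [0.4977, -0.3193, 0.1572]
tool_rot: [[0.061, 0.996, 0.059], [0.702, -0.084, 0.707], [0.709, -0.002, -0.705]]
force: [-0.6, -0.2, -0.3]
finger_gap: 0.0557
grasp_force: 0.0
26.1 [ 0.4977 -0.3193  0.1572] gap 0.0557 F [-0.6 -0.2 -0.3] g 0.0
[[0.061, 0.996, 0.059], [0.702, -0.084, 0.707], [0.709, -0.002, -0.705]] [ 0.93  0.85 -0.17  1.33 -0.45  1.53  0.85]
```

View pics/k.png

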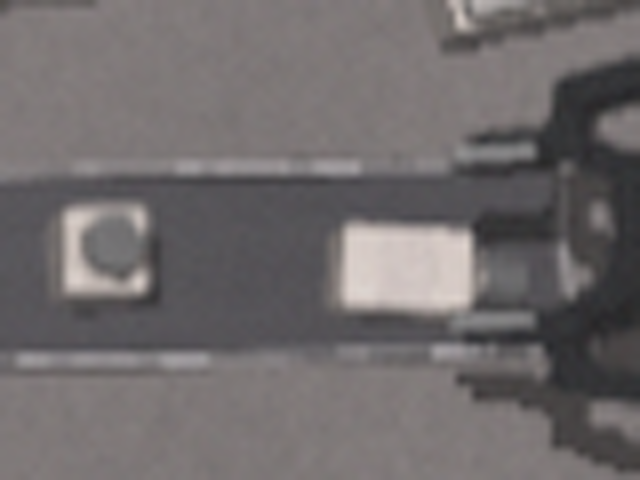

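C is unmoved between the finger lines, body at (409,267) in the crop. Descending to grip it.

```bash
python3 -m inch '[{"gripper":0.3,"xyz":[0.001,-0.001,-0.03],"delta_rot":[0,0,0]},{"gripper":0.3,"xyz":[0,0,-0.03],"delta_rot":[0,0,0]},{"gripper":0.3,"xyz":[0,0,-0.03],"delta_rot":[0,0,0]},{"gripper":0.3,"xyz":[0,0,-0.025],"delta_rot":[0,0,0]},{"gripper":0.3,"xyz":[0,0,-0.015],"delta_rot":[0,0,0]},{"gripper":0.3,"xyz":[0,0,-0.008],"delta_rot":[0,0,0]},{"gripper":0.3,"xyz":[0,0,0],"delta_rot":[0,0,0]},{"gripper":-1,"xyz":[0,0,0],"delta_rot":[0,0,0]},{"gripper":-1,"xyz":[0,0,0],"delta_rot":[0,0,0]},{"gripper":-1,"xyz":[0,0,0],"delta_rot":[0,0,0]},{"gripper":-1,"xyz":[0,0,0],"delta_rot":[0,0,0]},{"gripper":-1,"xyz":[0,0,0],"delta_rot":[0,0,0]}]' 60
```

```text
time: 27.65
eef_pos: [0.499, -0.3222, 0.0203]
tool_rot: [[0.061, 0.996, 0.061], [0.704, -0.086, 0.705], [0.708, 0.0, -0.706]]
force: [0.4, -3.2, 5.3]
finger_gap: 0.0351
grasp_force: 60.3
```

```bash
python3 -m inch '[{"gripper":-1,"xyz":[0,0,0.02],"delta_rot":[0,0,0]},{"gripper":-1,"xyz":[0,0,0.03],"delta_rot":[0,0,0]},{"gripper":-1,"xyz":[0,0,0.04],"delta_rot":[0,0,0]},{"gripper":-1,"xyz":[0.0004,-0.0035,0],"delta_rot":[-6.72,0.58,0]},{"gripper":-1,"xyz":[0.0004,-0.0035,0],"delta_rot":[-8.96,0.77,0]},{"gripper":-1,"xyz":[0.0004,-0.0035,0],"delta_rot":[-8.96,0.77,0]},{"gripper":-1,"xyz":[0.0004,-0.0035,0],"delta_rot":[-8.96,0.77,0]},{"gripper":-1,"xyz":[0.0004,-0.0035,0],"delta_rot":[-8.96,0.77,0]},{"gripper":-1,"xyz":[0.0004,-0.0035,0],"delta_rot":[-8.96,0.77,0]},{"gripper":-1,"xyz":[0.0004,-0.0035,0],"delta_rot":[-8.96,0.77,0]},{"gripper":-1,"xyz":[0.0004,-0.0035,0],"delta_rot":[-8.96,0.77,0]},{"gripper":-1,"xyz":[0.0004,-0.0035,0],"delta_rot":[-8.96,0.77,0]},{"gripper":-1,"xyz":[0.0004,-0.0035,0],"delta_rot":[-8.96,0.77,0]},{"gripper":-1,"xyz":[0,0,0],"delta_rot":[-2.24,0.19,0]},{"gripper":-1,"xyz":[0,0,0],"delta_rot":[0,0,0]},{"gripper":-1,"xyz":[0,0,0],"delta_rot":[0,0,0]},{"gripper":-1,"xyz":[0,0,0],"delta_rot":[0,0,0]}]'
```

```text
time: 29.78
eef_pos: [0.5021, -0.3577, 0.1101]
tool_rot: [[0.065, 0.996, -0.062], [0.707, -0.089, -0.701], [-0.704, 0.002, -0.71]]
force: [-0.2, 0.3, -1.4]
finger_gap: 0.0351
grasp_force: 59.9
```

```bash
python3 -m inch '[{"gripper":-1,"xyz":[0.001,0,-0.02],"delta_rot":[-0.3,0,0]},{"gripper":-1,"xyz":[0,0,-0.025],"delta_rot":[0,0,0]},{"gripper":-1,"xyz":[0,0,-0.02],"delta_rot":[0,0,0]},{"gripper":-1,"xyz":[0,0,-0.012],"delta_rot":[0,0,0]},{"gripper":-1,"xyz":[0,0,-0.006],"delta_rot":[0,0,0]},{"gripper":-1,"xyz":[0,0,0],"delta_rot":[0,0,0]}]'; python3 -m inch '[{"gripper":-1,"xyz":[0,0,-0.002],"delta_rot":[0,0,0]},{"gripper":-1,"xyz":[0,0,0],"delta_rot":[0,0,0]}]';python3 -m inch '[{"gripper":-1,"xyz":[0,0,-0.001],"delta_rot":[0,0,0]},{"gripper":-1,"xyz":[0,0,0],"delta_rot":[0,0,0]}]'
```

```text
time: 30.52
eef_pos: [0.5036, -0.357, 0.0266]
tool_rot: [[0.062, 0.996, -0.061], [0.703, -0.088, -0.706], [-0.709, 0.001, -0.705]]
force: [0.2, 0.6, -0.6]
finger_gap: 0.0352
grasp_force: 60.2
time: 30.78
eef_pos: [0.5038, -0.3571, 0.0258]
tool_rot: [[0.063, 0.996, -0.061], [0.702, -0.088, -0.707], [-0.709, 0.002, -0.705]]
force: [-0.1, 1.6, 6.7]
finger_gap: 0.0353
grasp_force: 60.8
time: 31.02
eef_pos: [0.5038, -0.3572, 0.0257]
tool_rot: [[0.063, 0.996, -0.061], [0.701, -0.088, -0.707], [-0.71, 0.002, -0.704]]
force: [-1.1, 7.1, 14.2]
finger_gap: 0.0353
grasp_force: 62.1
```

```bash
python3 -m inch '[{"gripper":-1,"xyz":[0,0,0.002],"delta_rot":[0,0,0]},{"gripper":0,"xyz":[0,0,0],"delta_rot":[0,0,0]},{"gripper":0,"xyz":[0,0,0],"delta_rot":[0,0,0]},{"gripper":0,"xyz":[0,0,0],"delta_rot":[0,0,0]},{"gripper":0,"xyz":[0.001,0.014,0.014],"delta_rot":[0,0,0]},{"gripper":0,"xyz":[0.001,0.016,0.021],"delta_rot":[0,0,0]},{"gripper":0,"xyz":[0.001,0.016,0.025],"delta_rot":[0,0,0]},{"gripper":0,"xyz":[0,0.01,0.04],"delta_rot":[0,0,0]},{"gripper":0,"xyz":[0,0,0.04],"delta_rot":[0,0,0]},{"gripper":0,"xyz":[0,0,0.04],"delta_rot":[8,-0.7,0]},{"gripper":0,"xyz":[0.02,0.02,0.02],"delta_rot":[9,-0.8,0]},{"gripper":0,"xyz":[0.02,0.02,0],"delta_rot":[9,-0.8,0]},{"gripper":0,"xyz":[0.02,0.02,0],"delta_rot":[9,-0.8,0]},{"gripper":0,"xyz":[0.02,0.02,0],"delta_rot":[9,-0.8,0]},{"gripper":0,"xyz":[0,0,0],"delta_rot":[0,0,0]},{"gripper":0,"xyz":[0,0,0],"delta_rot":[0,0,0]}]';python3 -c "
from h import *;st();
im=r.snapshot('top')[150:260,190:450,::-1];im2=r.snapshot('scene')[110:300,160:400,::-1]
cv2.imwrite('pics/l.png',np.vstack([cv2.resize(im,(650,275),interpolation=2),np.pad(cv2.resize(im2,(410,324),interpolation=2),((0,0),(0,240),(0,0)))]))"
```

```text
time: 33.02
eef_pos: [0.5856, -0.221, 0.2246]
tool_rot: [[0.088, 0.996, -0.002], [0.996, -0.088, -0.018], [-0.019, -0.001, -1.0]]
force: [0.2, -0.0, 0.9]
finger_gap: 0.0425
grasp_force: 0.0
33.02 [ 0.5856 -0.221   0.2246] gap 0.0425 F [ 0.2 -0.   0.9] g 0.0
[[0.088, 0.996, -0.002], [0.996, -0.088, -0.018], [-0.019, -0.001, -1.0]] [ 0.1   0.53  0.35  1.52 -0.17  1.12  0.39]
```

View pics/l.png

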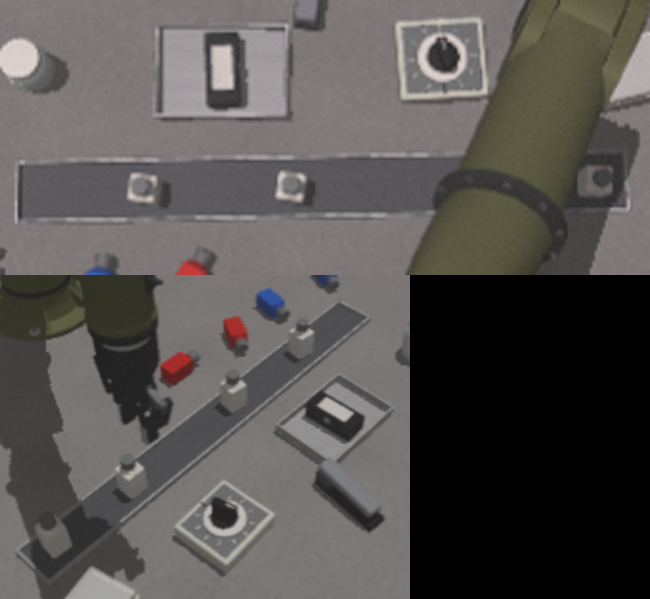

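All four bottles stand, at (143,187), (291,185), (599,178) and, in the lower view, (130,475). Next is a close look at the knob.

```bash
python3 -c "
from h import *
crop('top',343,150,44,44,13,'m.png'); im=cv2.imread('pics/m.png')
c2=r.snapshot('scene')[225:290,255:330,::-1]
print([((w2px('top',(.6739,-.1578,z))-[343,150]+.5)*13-.5).round() for z in(.03,.06,.074)],[((w2px('scene',(.6739,-.1578,z))-[255,225]+.5)*8-.5).round() for z in(.03,.06,.074)])
cv2.imwrite('pics/m2.png',cv2.resize(c2,None,fx=8,fy=8,interpolation=2))"
```

```text
[array([309., 304.]), array([322., 279.]), array([328., 267.])] [array([281., 221.]), array([278., 170.]), array([277., 146.])]
```

View pics/m.png

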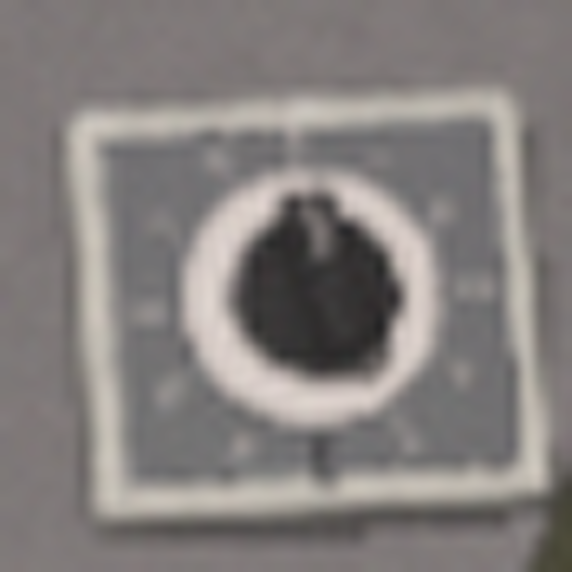

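View pics/m2.png

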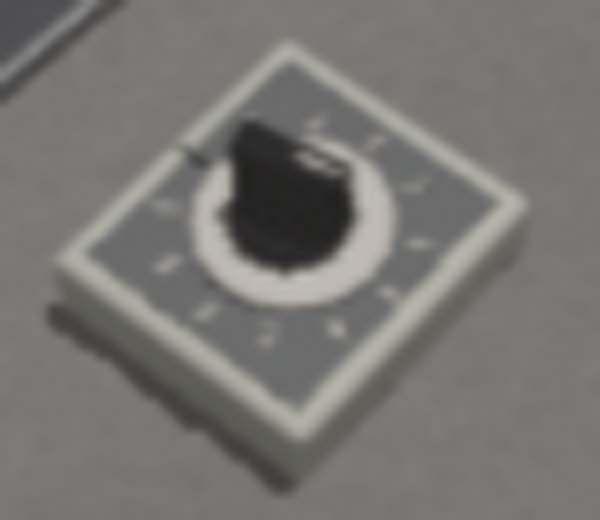

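The pointer's white line runs from (322,250) to (312,205) in the top crop, and from (300,153) to (342,172) in the scene crop. The pointer therefore faces roughly +x, away from the black zero tick at (318,455).

```bash
python3 -c "
from h import *
def w(n,o,s,u,v,z=.074): return px2w(n,o[0]+(u+.5)/s-.5,o[1]+(v+.5)/s-.5,z)
for n,o,s,a,b in(('top',(343,150),13,(322,250),(311,202)),('scene',(255,225),8,(300,153),(342,172)),('scene',(255,225),8,(248,127),(346,172))):
    p=w(n,o,s,*a);q=w(n,o,s,*b);d=q-p;print(p[:2].round(4),q[:2].round(4),np.degrees(np.arctan2(d[1],d[0])).round(1))
k=(.6739,-.1578)
print([np.round(w('scene',(255,225),8,*x,.03),4)[:2] for x in((58,258),(290,42),(522,203),(300,440))], w('top',(343,150),13,318,455,.03).round(4))
quad('cons',(343,150),13,[(70,117),(511,93),(548,488),(100,517)],.03)
"
```

```text
[ 0.6783 -0.1565] [ 0.6908 -0.1543] 10.1
[ 0.6814 -0.155 ] [ 0.6965 -0.1514] 13.1
[ 0.6618 -0.1587] [ 0.6975 -0.1506] 12.7
[array([ 0.6285, -0.2173]), array([ 0.6255, -0.1012]), array([ 0.7295, -0.0989]), array([ 0.7347, -0.2142])] [ 0.6338 -0.1585  0.03  ]
cons [ 0.6743 -0.1575] size 107 117 edge01 deg -87.9
```

```bash
python3 -m inch '[{"gripper":0,"xyz":[0.0114,0.008,-0.0125],"delta_rot":[1,0,-9.1]},{"gripper":0,"xyz":[0.0114,0.008,-0.0125],"delta_rot":[0,0,-9.1]},{"gripper":0,"xyz":[0.0114,0.008,-0.0125],"delta_rot":[0,0,-9.1]},{"gripper":0,"xyz":[0.0114,0.008,-0.0125],"delta_rot":[0,0,-9.1]},{"gripper":0,"xyz":[0.0114,0.008,-0.0125],"delta_rot":[0,0,-9.1]},{"gripper":0,"xyz":[0.0114,0.008,-0.0125],"delta_rot":[0,0,-9.1]},{"gripper":0,"xyz":[0.0114,0.008,-0.0125],"delta_rot":[0,0,-9.1]},{"gripper":0,"xyz":[0.0114,0.008,-0.0125],"delta_rot":[0,0,-9.1]},{"gripper":0,"xyz":[0,0,0],"delta_rot":[0,0,0]},{"gripper":0,"xyz":[0,0,0],"delta_rot":[0,0,0]},{"gripper":0,"xyz":[0,0,0],"delta_rot":[0,0,0]}]' 30; python3 -c "
from h import *
st()"
```

```text
time: 34.6
eef_pos: [0.6775, -0.1574, 0.1263]
tool_rot: [[0.977, 0.212, 0.001], [0.212, -0.977, 0.001], [0.001, -0.001, -1.0]]
force: [-0.4, -0.1, -0.2]
finger_gap: 0.0432
grasp_force: 0.0
34.6 [ 0.6775 -0.1574  0.1263] gap 0.0432 F [-0.4 -0.1 -0.2] g 0.0
[[0.977, 0.212, 0.001], [0.212, -0.977, 0.001], [0.001, -0.001, -1.0]] [-0.14  0.78  0.64  1.44 -0.5   1.09 -0.76]
```

```bash
python3 -c "
from h import *
f=r.snapshot('scene')[:,:,::-1];cv2.imwrite('pics/s1.png',f)
a=cv2.resize(f[110:300,160:400],(410,324),interpolation=2).astype(int);b=cv2.imread('pics/l.png')[275:,:410].astype(int)
for u,v in((301,65),(233,117),(130,200),(52,260)):print(np.abs(a-b)[v-28:v+28,max(0,u-28):u+28].mean().round(1))"
python3 -m inch '[{"gripper":0,"xyz":[0,0,-0.03],"delta_rot":[0,0,0]},{"gripper":0,"xyz":[0,0,-0.025],"delta_rot":[0,0,0]},{"gripper":0,"xyz":[0,0,-0.015],"delta_rot":[0,0,0]},{"gripper":0,"xyz":[0,0,-0.007],"delta_rot":[0,0,0]},{"gripper":0,"xyz":[0,0,0],"delta_rot":[0,0,0]},{"gripper":-1,"xyz":[0,0,0],"delta_rot":[0,0,0]},{"gripper":-1,"xyz":[0,0,0],"delta_rot":[0,0,0]},{"gripper":-1,"xyz":[0,0,0],"delta_rot":[0,0,0]},{"gripper":-1,"xyz":[0,0,0],"delta_rot":[0,0,0]},{"gripper":-1,"xyz":[0,0,0],"delta_rot":[0,0,0]}]' 30
```

```text
1.1
45.0
29.5
28.8
time: 35.9
eef_pos: [0.6783, -0.157, 0.0493]
tool_rot: [[0.978, 0.211, 0.002], [0.211, -0.978, 0.001], [0.002, -0.001, -1.0]]
force: [-1.1, 0.6, 6.2]
finger_gap: 0.0134
grasp_force: 34.0
```

```bash
cat > chk.py <<'E'
from h import *
T=r.snapshot('top')[150:260,190:450,::-1];a=cv2.resize(T,(650,275),interpolation=2)
S=cv2.resize(r.snapshot('scene')[110:300,160:400,::-1],(410,324),interpolation=2)
L=cv2.imread('pics/l.png');I=cv2.imread('pics/i.png')
t=L[:275];s=L[275:,:410]
def m(name,img,tpl,u,v,q):
    p=tpl[v-q:v+q,max(0,u-q):u+q]; x0=max(0,u-q)
    R=cv2.matchTemplate(img[max(0,v-q-30):v+q+30,max(0,x0-30):u+q+30],p,cv2.TM_CCOEFF_NORMED)
    _,mx,_,l=cv2.minMaxLoc(R);print(name,round(mx,2),(l[0]+max(0,x0-30)-x0,l[1]+max(0,v-q-30)-(v-q)))
m('A top',a,t,143,187,20);m('B top',a,t,291,185,20);m('C top',a,t,599,178,20);
m('A sc',S,s,301,65,20);m('B sc',S,s,233,117,20);m('5 sc',S,s,130,200,20);m('C sc',S,s,52,260,20)
E
python3 chk.py
```

```text
A top 1.0 (0, 0)
B top 0.44 (30, -20)
C top 0.84 (0, 0)
A sc 1.0 (0, 0)
B sc 0.27 (-30, -30)
5 sc 0.63 (0, 1)
C sc 0.65 (0, -1)
```

```bash
python3 -c "
from h import *
T=r.snapshot('top');S=r.snapshot('scene')
print(T[218:232,300:314].mean((0,1)),S[[*range(168,190)],:][:,290:304].mean((0,1)))
print(T[218:232,300:314].std((0,1)),T[210:240:4,280:330:4].mean(2).round().astype(int))
t=cv2.imread('pics/l.png')[:275];print(t[187-8:187+8,291-8:291+8].mean((0,1)))"
```

```text
[97.49489796 96.05102041 70.93877551] [51.54545455 51.53896104 40.26298701]
[2.31344219 2.33593249 2.0041606 ] [[89 84 84 82 81 81 80 81 74 77 73 72 58]
 [89 64 83 88 87 85 85 83 83 83 79 57 64]
 [91 87 91 87 90 90 89 87 84 87 69 68 48]
 [79 87 91 89 90 91 88 84 87 87 77 51 54]
 [63 90 90 88 89 89 88 85 90 86 73 48 43]
 [64 89 88 90 88 89 89 90 88 61 59 49 45]
 [67 84 87 85 88 87 89 89 88 78 55 48 45]
 [59 84 84 80 83 87 86 84 87 80 48 44 45]]
[118.58203125 117.68359375 120.9296875 ]
```

A, C and bottle5 match their earlier views, and B is only hidden behind the arm. Turning the knob anticlockwise now, half the way first.

```bash
python3 -m inch '[{"gripper":-1,"xyz":[0,0,0],"delta_rot":[0,0,4]},{"gripper":-1,"xyz":[0,0,0],"delta_rot":[0,0,8]},{"gripper":-1,"xyz":[0,0,0],"delta_rot":[0,0,9]},{"gripper":-1,"xyz":[0,0,0],"delta_rot":[0,0,9]},{"gripper":-1,"xyz":[0,0,0],"delta_rot":[0,0,9]},{"gripper":-1,"xyz":[0,0,0],"delta_rot":[0,0,9]},{"gripper":-1,"xyz":[0,0,0],"delta_rot":[0,0,9]},{"gripper":-1,"xyz":[0,0,0],"delta_rot":[0,0,9]},{"gripper":-1,"xyz":[0,0,0],"delta_rot":[0,0,9]},{"gripper":-1,"xyz":[0,0,0],"delta_rot":[0,0,5]},{"gripper":-1,"xyz":[0,0,0],"delta_rot":[0,0,0]},{"gripper":-1,"xyz":[0,0,0],"delta_rot":[0,0,0]}]'; python3 -c "
from h import *
st();print(r.read_state()['moment'].round(2))"
```

```text
time: 37.6
eef_pos: [0.6781, -0.1569, 0.0493]
tool_rot: [[-0.038, 0.999, -0.001], [0.999, 0.038, 0.0], [0.0, -0.001, -1.0]]
force: [-0.5, -0.3, 7.1]
finger_gap: 0.0134
grasp_force: 34.1
37.6 [ 0.6781 -0.1569  0.0493] gap 0.0134 F [-0.5 -0.3  7.1] g 34.1
[[-0.038, 0.999, -0.001], [0.999, 0.038, 0.0], [0.0, -0.001, -1.0]] [ 0.07  0.79  0.22  1.5  -0.2   0.87  0.4 ]
[0.05 0.33 0.01]
```

```bash
python3 -m inch '[{"gripper":-1,"xyz":[0,0,0],"delta_rot":[0,0,4]},{"gripper":-1,"xyz":[0,0,0],"delta_rot":[0,0,9]},{"gripper":-1,"xyz":[0,0,0],"delta_rot":[0,0,9]},{"gripper":-1,"xyz":[0,0,0],"delta_rot":[0,0,9]},{"gripper":-1,"xyz":[0,0,0],"delta_rot":[0,0,9]},{"gripper":-1,"xyz":[0,0,0],"delta_rot":[0,0,9]},{"gripper":-1,"xyz":[0,0,0],"delta_rot":[0,0,9]},{"gripper":-1,"xyz":[0,0,0],"delta_rot":[0,0,9]},{"gripper":-1,"xyz":[0,0,0],"delta_rot":[0,0,7]},{"gripper":-1,"xyz":[0,0,0],"delta_rot":[0,0,6]},{"gripper":-1,"xyz":[0,0,0],"delta_rot":[0,0,0]},{"gripper":-1,"xyz":[0,0,0],"delta_rot":[0,0,0]}]'; python3 -c "
from h import *
print(r.read_state()['moment'].round(2))"; python3 -m inch '[{"gripper":-1,"xyz":[0,0,0],"delta_rot":[0,0,4]},{"gripper":-1,"xyz":[0,0,0],"delta_rot":[0,0,0]}]'; python3 -c "
from h import *
print(r.read_state()['moment'].round(2))"; python3 -m inch '[{"gripper":-1,"xyz":[0,0,0],"delta_rot":[0,0,4]},{"gripper":-1,"xyz":[0,0,0],"delta_rot":[0,0,0]}]'; python3 -c "
from h import *
print(r.read_state()['moment'].round(2))"
```

```text
time: 39.1
eef_pos: [0.6779, -0.157, 0.0493]
tool_rot: [[-0.991, 0.137, 0.0], [0.137, 0.991, -0.002], [-0.0, -0.002, -1.0]]
force: [-2.6, 0.6, 6.7]
finger_gap: 0.0134
grasp_force: 34.2
[-0.03  0.42  0.07]
time: 39.35
eef_pos: [0.6779, -0.157, 0.0493]
tool_rot: [[-0.998, 0.066, 0.0], [0.066, 0.998, -0.002], [-0.0, -0.002, -1.0]]
force: [-1.3, -1.1, 7.2]
finger_gap: 0.0134
grasp_force: 34.2
[-0.02  0.44  0.08]
time: 39.6
eef_pos: [0.6779, -0.1571, 0.0493]
tool_rot: [[-1.0, -0.004, 0.0], [-0.004, 1.0, -0.002], [-0.0, -0.002, -1.0]]
force: [-2.1, -0.0, 7.0]
finger_gap: 0.0135
grasp_force: 34.2
[-0.07  0.43 -0.01]
```

```bash
python3 -m inch '[{"gripper":-1,"xyz":[0,0,0],"delta_rot":[0,0,2]},{"gripper":-1,"xyz":[0,0,0],"delta_rot":[0,0,0]}]'; python3 -c "
from h import *
print(r.read_state()['moment'].round(2))"; python3 -m inch '[{"gripper":-1,"xyz":[0,0,0],"delta_rot":[0,0,2]},{"gripper":-1,"xyz":[0,0,0],"delta_rot":[0,0,0]}]'; python3 -c "
from h import *
print(r.read_state()['moment'].round(2))"; python3 -m inch '[{"gripper":-1,"xyz":[0,0,0],"delta_rot":[0,0,2]},{"gripper":-1,"xyz":[0,0,0],"delta_rot":[0,0,0]}]'; python3 -c "
from h import *
print(r.read_state()['moment'].round(2))"
```

```text
time: 39.85
eef_pos: [0.6779, -0.1571, 0.0493]
tool_rot: [[-0.999, -0.038, 0.0], [-0.038, 0.999, -0.002], [-0.0, -0.002, -1.0]]
force: [-1.1, -0.2, 7.6]
finger_gap: 0.0133
grasp_force: 34.2
[-0.03  0.41 -0.05]
time: 40.1
eef_pos: [0.6781, -0.157, 0.0493]
tool_rot: [[-0.998, -0.071, 0.001], [-0.071, 0.998, -0.002], [-0.001, -0.002, -1.0]]
force: [-1.5, -0.0, 7.1]
finger_gap: 0.0133
grasp_force: 41.8
[ 0.08  0.29 -0.91]
time: 40.35
eef_pos: [0.6781, -0.157, 0.0493]
tool_rot: [[-0.995, -0.104, 0.001], [-0.104, 0.995, -0.001], [-0.001, -0.001, -1.0]]
force: [-1.8, 0.5, 6.1]
finger_gap: 0.0137
grasp_force: 58.8
[ 0.21  0.29 -1.62]
```

The stop is reached: moment -1.6 N·m with the bar at about 183°. Releasing and backing off.

```bash
python3 -m inch '[{"gripper":0,"xyz":[0,0,0],"delta_rot":[0,0,0]},{"gripper":0,"xyz":[0,0,0],"delta_rot":[0,0,0]},{"gripper":0,"xyz":[0,0,0],"delta_rot":[0,0,0]},{"gripper":0,"xyz":[0,0,0.03],"delta_rot":[0,0,0]},{"gripper":0,"xyz":[0,0,0.04],"delta_rot":[0,0,0]},{"gripper":0,"xyz":[0,0,0.05],"delta_rot":[0,0,0]},{"gripper":0,"xyz":[0,0,0.05],"delta_rot":[0,0,0]},{"gripper":0,"xyz":[-0.018,-0.02,0],"delta_rot":[0,0,-8]},{"gripper":0,"xyz":[-0.018,-0.02,0],"delta_rot":[0,0,-8]},{"gripper":0,"xyz":[-0.018,-0.02,0],"delta_rot":[0,0,-8]},{"gripper":0,"xyz":[-0.018,-0.02,0],"delta_rot":[0,0,-8]},{"gripper":0,"xyz":[-0.018,-0.02,0],"delta_rot":[0,0,-8]},{"gripper":0,"xyz":[0,0,0],"delta_rot":[0,0,0]},{"gripper":0,"xyz":[0,0,0],"delta_rot":[0,0,0]}]'; python3 chk.py; python3 -c "
from h import *
im=r.snapshot('top')[150:260,190:450,::-1];im2=r.snapshot('scene')[110:300,160:400,::-1]
cv2.imwrite('pics/z.png',np.vstack([cv2.resize(im,(650,275),interpolation=2),np.pad(cv2.resize(im2,(410,324),interpolation=2),((0,0),(0,240),(0,0)))]))"
```

```text
time: 42.1
eef_pos: [0.5884, -0.2556, 0.2183]
tool_rot: [[-0.832, 0.554, -0.001], [0.554, 0.832, -0.0], [0.001, -0.001, -1.0]]
force: [0.3, 0.4, -0.5]
finger_gap: 0.0425
grasp_force: 0.0
A top 1.0 (0, 0)
B top 1.0 (0, 0)
C top 0.44 (25, -14)
A sc 1.0 (0, 0)
B sc 1.0 (0, 0)
5 sc 1.0 (0, 0)
C sc 0.35 (-19, -22)
```

View pics/z.png

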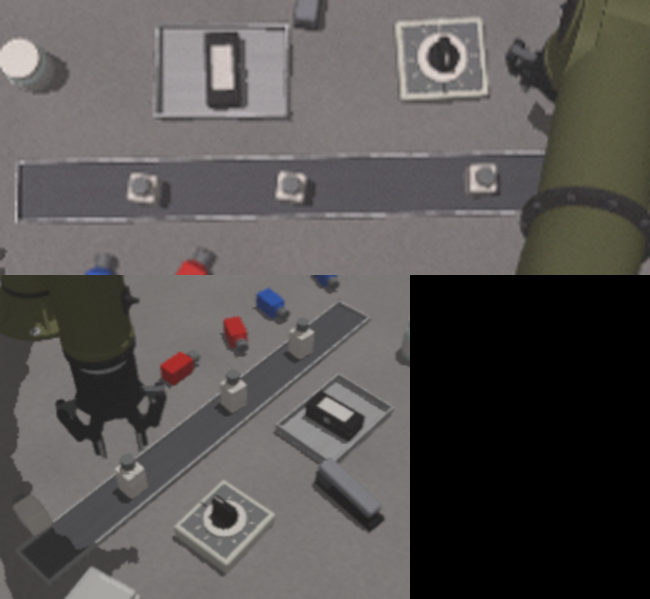

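Top: A (143,187), B (291,185) and bottle5 (484,178) all stand, and the knob pointer is at the zero side. In the lower view, though, C is no longer at (52,535); a pale blob shows at (33,515), so C was knocked aside. I'm out of views, so I'll clear the arm and measure C with image code.

```bash
python3 -m inch '[{"gripper":0,"xyz":[0,0.03,0.01],"delta_rot":[0,0,0]},{"gripper":0,"xyz":[0,0.03,0.01],"delta_rot":[0,0,0]},{"gripper":0,"xyz":[0,0.03,0],"delta_rot":[0,0,0]},{"gripper":0,"xyz":[0,0.03,0],"delta_rot":[0,0,0]},{"gripper":0,"xyz":[0,0.03,0],"delta_rot":[0,0,0]},{"gripper":0,"xyz":[0,0.03,0],"delta_rot":[0,0,0]},{"gripper":0,"xyz":[0,0.03,0],"delta_rot":[0,0,0]},{"gripper":0,"xyz":[0,0.03,0],"delta_rot":[0,0,0]},{"gripper":0,"xyz":[0,0.03,0],"delta_rot":[0,0,0]},{"gripper":0,"xyz":[0,0.03,0],"delta_rot":[0,0,0]},{"gripper":0,"xyz":[0,0,0],"delta_rot":[0,0,0]}]' | head -2
cat > seg.py <<'E'
from h import *
T=r.snapshot('top');S=r.snapshot('scene');cv2.imwrite('pics/T.png',T[:,:,::-1]);cv2.imwrite('pics/S.png',S[:,:,::-1])
def blobs(im,u0,v0,u1,v1,th):
    g=im[v0:v1,u0:u1].astype(int);m=(g.min(2)>th).astype(np.uint8)
    n,l,s,c=cv2.connectedComponentsWithStats(m)
    for i in range(1,n):
        if s[i,4]>40:
            p=np.argwhere(l==i)[:,::-1].astype(np.float32);R=cv2.minAreaRect(p)
            print(th,s[i,4],'c',(c[i]+[u0,v0]).round(1),'rect',np.round(R[1],1),'box',(cv2.boxPoints(R)+[u0,v0]).round(1).tolist())
blobs(T,370,200,470,290,150);print();blobs(S,150,200,300,330,140)
E
python3 seg.py; python3 -c "
import cv2;T=cv2.imread('pics/T.png').mean(2).astype(int)
for v in range(206,256,2):print(v,' '.join('%3d'%x for x in T[v,396:450:2]))"
```

```text
time: 43.68
eef_pos: [0.5877, 0.0473, 0.2383]
150 166 c [427.7 241.2] rect [10.2 16.2] box [[421.8, 248.8], [423.6, 232.6], [433.7, 233.7], [431.9, 249.9]]

140 42 c [288.5 235.2] rect [ 8.7 21.8] box [[275.9, 233.8], [297.1, 228.5], [299.2, 236.9], [278.1, 242.2]]
140 169 c [177.1 246.2] rect [13.4 13.4] box [[167.9, 244.8], [178.6, 236.8], [186.6, 247.5], [175.9, 255.6]]
140 140 c [279.3 263.9] rect [36.8 18.4] box [[262.5, 256.5], [275.5, 243.5], [301.5, 269.5], [288.5, 282.5]]
140 122 c [287.4 256.4] rect [22.6 13.1] box [[275.5, 255.8], [281.9, 244.4], [301.6, 255.4], [295.2, 266.8]]
140 1402 c [211.5 306.1] rect [30.8 49.6] box [[184.2, 316.4], [214.0, 276.7], [238.6, 295.2], [208.8, 334.9]]
140 59 c [228.4 314.4] rect [ 1.6 38.6] box [[216.9, 328.9], [239.7, 297.8], [241.0, 298.7], [218.1, 329.8]]
206 121 119 122 119 122 118 120 123 121 120 120 123 121 126 122 122 124 124 124 122 125 125 123 122 125 123 122
208 121 121 119 121 120 119 121 121 120 122 122 124 124 123 124 123 123 124 125 125 121 122 124 124 121 125 123
210 138 150 144 143 146 133 130 152 151 151 125 125 120 133 
[... 1815 characters left out ...]
 123 124 123 122 122 123 126
244 119 120 120 120 123 122 123 119 122 122 126 125 109 126 198 197 197 194 181 124 125 122 124 124 121 123 123
246 119 121 121 121 122 120 125 122 125 124 122 124 113 138 200 198 199 198 177 124 123 121 122 123 122 126 127
248 116 119 122 120 119 123 123 119 122 124 123 121 119 181 199 200 197 194 153 126 126 123 122 122 124 122 121
250 121 119 118 120 120 122 124 121 124 124 125 120 124 102 138 145 150 128 128 124 121 126 120 123 123 123 121
252 119 122 119 119 122 120 119 122 121 124 123 123 124  73 100 110  95 123 124 126 122 124 123 122 121 119 123
254 123 118 120 118 118 118 121 120 122 122 125 122 121  81 103 106  87 120 121 124 120 120 121 124 121 122 122
```

```bash
python3 -c "
from h import *
for z in(.036,.045):
  P=[(421.3,249.3),(423.1,232.1),(434.2,233.2),(432.4,250.4)]
  quad('C',(0,0),1,P,z); print([px2w('top',u,v,z)[:2].round(4) for u,v in P])
print('cap', px2w('top',426.5,254,.03).round(4), 'rail',px2w('top',400,234,.012).round(4))
S=cv2.imread('pics/S.png').mean(2).astype(int)
for v in range(228,286,2):print(v,' '.join('%3d'%x for x in S[v,156:206:2]))
for b in [(.44,-.36),(.45,-.36),(.41,-.36),(.378,-.36)]: print(b,w2px('scene',(*b,.018)))
"
```

```text
C [ 0.4368 -0.3513] size 37 59 edge01 deg -9.6
[array([ 0.4108, -0.3281]), array([ 0.4675, -0.3376]), array([ 0.4628, -0.3745]), array([ 0.4061, -0.3649])]
C [ 0.4362 -0.3491] size 37 59 edge01 deg -9.6
[array([ 0.4104, -0.3261]), array([ 0.4667, -0.3354]), array([ 0.4621, -0.3722]), array([ 0.4057, -0.3626])]
cap [ 0.3951 -0.3459  0.03  ] rail [ 0.4654 -0.2645  0.012 ]
228 114 114 115 113 116 115 115 116 115 113 113 112 113 112 114 111 113 114 114 113 113 113 115 115 115
230 115 114 115 115 114 115 116 115 115 116 114 114 115 113 114 112 113 113 115 112 113 114 113 114 111
232 115 115 115 114 113 115 114 115 112 115 114 114 114 116 116 114 113 115 113 116 113 115 114 116 116
234 114 115 117 115 116 115 113 113 114 114 117 116 116 116 115 116 116 113 115 116 114 115 115 116 116
236 116 116 115 114 115 116 115 116 113 115 117 115 116 117 114 115 116 115 116 114 114 114 114 116 112
238 114 115 114 114 115 116 116 113 104 107 120 135 117 117 117 116 117 115 115 118 117 115 115 116 113
240 115 114 116 115 116 116 105  95 101 125 166 172 144 118 119 118 116 117 116 117 117 117 117 116 116
[... 1757 characters left out ...]
 77  78  87
276 116 117 117 117 115 118 117 105  88 117 108  79  79  77  78  79  77  78  78  77  78  77  78  96 125
278 117 117 119 115 116 119 118 115 114  88 115 108  79  78  77  77  78  78  77  77  78  79 113 127  79
280 119 120 119 119 118 120 119 115 114 114  88 113 106  79  78  79  78  77  77  78  81 118 113  77  99
282 117 119 119 119 117 118 117 115 114 116 117  88 111 107  80  77  76  77  78  85 125  98  79 112 114
284 116 117 117 116 118 120 116 115 117 117 116 115  86 112 108  79  77  79  93 129  96  80 111 115 116
(0.44, -0.36) [175.44380713 253.42045689]
(0.45, -0.36) [177.69485092 255.50296583]
(0.41, -0.36) [168.80297402 247.27219827]
(0.378, -0.36) [161.9002627  240.87413864]
```

```bash
python3 -c "
from h import *
T=[(421.3,249.3),(423.1,232.1),(434.2,233.2),(432.4,250.4)]
S=[(178,238),(187,247.5),(176.5,255),(167.5,245)]
W=[]
for (a,b),(c,d) in zip(T,S):
    def ray(n,u,v):
        o=-r.camera_info(n)['R'].T@r.camera_info(n)['t'];e=px2w(n,u,v,0)-o;return o,e/np.linalg.norm(e)
    o1,d1=ray('top',a,b);o2,d2=ray('scene',c,d)
    k=np.linalg.lstsq(np.c_[d1,-d2],o2-o1,rcond=None)[0];p=(o1+k[0]*d1+o2+k[1]*d2)/2;W.append(p);print(p.round(4),'miss',np.linalg.norm(o1+k[0]*d1-o2-k[1]*d2).round(4))
W=np.array(W);ax=(W[0]+W[3]-W[1]-W[2])/2;ax/=np.linalg.norm(ax);print('axis',ax.round(3),'pitch',np.degrees(np.arcsin(ax[2])).round(1),'ctr',W.mean(0).round(4))
for n,p in(('S',(182,262)),):print(px2w('scene',*p,0).round(4),px2w('scene',*p,.012).round(4))
"
```

```text
[ 0.4118 -0.3285  0.0299] miss 0.0024
[ 0.467  -0.335   0.0451] miss 0.0009
[ 0.4635 -0.3697  0.0447] miss 0.0058
[ 0.4081 -0.3634  0.03  ] miss 0.0068
axis [-0.959  0.111 -0.26 ] pitch -15.1 ctr [ 0.4376 -0.3492  0.0374]
[ 0.463  -0.3607  0.    ] [ 0.4712 -0.3634  0.012 ]
```

C has fallen out of the lane: its base leans on the near rail and its cap points to -x, pitched about 12° down. I'll fetch it by gripping with the tool leaning over the cap, lifting, yawing, standing it in the lane, then redoing the final check.

```bash
python3 -m inch '[{"gripper":0.3,"xyz":[-0.0098,-0.0286,-0.003],"delta_rot":[0,0,1.76]},{"gripper":0.3,"xyz":[-0.0098,-0.0286,-0.003],"delta_rot":[0,0,1.76]},{"gripper":0.3,"xyz":[-0.0098,-0.0286,-0.003],"delta_rot":[0,0,1.76]},{"gripper":0.3,"xyz":[-0.0098,-0.0286,-0.003],"delta_rot":[0,0,1.76]},{"gripper":0.3,"xyz":[-0.0098,-0.0286,-0.003],"delta_rot":[0,0,1.76]},{"gripper":0.3,"xyz":[-0.0098,-0.0286,-0.003],"delta_rot":[0,0,1.76]},{"gripper":0.3,"xyz":[-0.0098,-0.0286,-0.003],"delta_rot":[0,0,1.76]},{"gripper":0.3,"xyz":[-0.0098,-0.0286,-0.003],"delta_rot":[0,0,1.76]},{"gripper":0.3,"xyz":[-0.0098,-0.0286,-0.003],"delta_rot":[0,0,1.76]},{"gripper":0.3,"xyz":[-0.0098,-0.0286,-0.003],"delta_rot":[0,0,1.76]},{"gripper":0.3,"xyz":[-0.0098,-0.0286,-0.003],"delta_rot":[0,0,1.76]},{"gripper":0.3,"xyz":[-0.0098,-0.0286,-0.003],"delta_rot":[0,0,1.76]},{"gripper":0.3,"xyz":[-0.0098,-0.0286,-0.003],"delta_rot":[0,0,1.76]},{"gripper":0.3,"xyz":[-0.0098,-0.0286,-0.003],"delta_rot":[0,0,1.76]},{"gripper":0.3,"xyz":[0,0,0],"delta_rot":[0,0,0]},{"gripper":0.3,"xyz":[0,0,0],"delta_rot":[0,0,0]}]' 60; python3 -m inch '[{"gripper":0.3,"xyz":[0,0,0],"delta_rot":[-0.97,-6.1,0]},{"gripper":0.3,"xyz":[0,0,0],"delta_rot":[-0.97,-6.1,0]},{"gripper":0.3,"xyz":[0,0,0],"delta_rot":[-0.97,-6.1,0]},{"gripper":0.3,"xyz":[0,0,0],"delta_rot":[-0.97,-6.1,0]},{"gripper":0.3,"xyz":[0,0,0],"delta_rot":[-0.97,-6.1,0]},{"gripper":0.3,"xyz":[0,0,0],"delta_rot":[-0.97,-6.1,0]},{"gripper":0.3,"xyz":[0,0,0],"delta_rot":[-0.97,-6.1,0]},{"gripper":0.3,"xyz":[0,0,0],"delta_rot":[-0.97,-6.1,0]},{"gripper":0.3,"xyz":[0,0,0],"delta_rot":[0,0,0]},{"gripper":0.3,"xyz":[0,0,0],"delta_rot":[0,0,0]}]'; python3 -c "
from h import *
st()"
```

```text
time: 45.78
eef_pos: [0.4503, -0.3572, 0.1963]
tool_rot: [[-0.987, 0.161, -0.001], [0.161, 0.987, -0.001], [0.001, -0.001, -1.0]]
force: [0.8, 1.1, -0.4]
finger_gap: 0.0556
grasp_force: 0.0
time: 47.02
eef_pos: [0.4482, -0.375, 0.2382]
tool_rot: [[-0.704, 0.124, 0.699], [0.116, 0.991, -0.059], [-0.701, 0.04, -0.712]]
force: [-0.3, -0.4, -0.6]
finger_gap: 0.0553
grasp_force: 0.0
47.02 [ 0.4482 -0.375   0.2382] gap 0.0553 F [-0.3 -0.4 -0.6] g 0.0
[[-0.704, 0.124, 0.699], [0.116, 0.991, -0.059], [-0.701, 0.04, -0.712]] [ 1.78  0.47 -1.09  2.17 -0.64  0.18  2.89]
```

That pose hits the limits of joints 6 and 7. Instead I'll grip C with the tool vertical (flipped half a turn), lay it flat in the lane with the cap toward -y, then repeat the proven stand-up.

```bash
python3 -m inch '[{"gripper":0.3,"xyz":[0,0,0],"delta_rot":[0.8,6.3,0]},{"gripper":0.3,"xyz":[0,0,0],"delta_rot":[0.8,6.3,0]},{"gripper":0.3,"xyz":[0,0,0],"delta_rot":[0.8,6.3,0]},{"gripper":0.3,"xyz":[0,0,0],"delta_rot":[0.8,6.3,0]},{"gripper":0.3,"xyz":[0,0,0],"delta_rot":[0.8,6.3,0]},{"gripper":0.3,"xyz":[0,0,0],"delta_rot":[0.8,6.3,0]},{"gripper":0.3,"xyz":[0,0,0],"delta_rot":[0.8,6.3,0]},{"gripper":0.3,"xyz":[0,0,0],"delta_rot":[0,0,-10]},{"gripper":0.3,"xyz":[0,0,0],"delta_rot":[0,0,-10]},{"gripper":0.3,"xyz":[0,0,0],"delta_rot":[0,0,-10]},{"gripper":0.3,"xyz":[0,0,0],"delta_rot":[0,0,-10]},{"gripper":0.3,"xyz":[0,0,0],"delta_rot":[0,0,-10]},{"gripper":0.3,"xyz":[0,0,0],"delta_rot":[0,0,-10]},{"gripper":0.3,"xyz":[0,0,0],"delta_rot":[0,0,-10]},{"gripper":0.3,"xyz":[0,0,0],"delta_rot":[0,0,-10]},{"gripper":0.3,"xyz":[0,0,0],"delta_rot":[0,0,-10]},{"gripper":0.3,"xyz":[0,0,0],"delta_rot":[0,0,-10]},{"gripper":0.3,"xyz":[0,0,0],"delta_rot":[0,0,-10]},{"gripper":0.3,"xyz":[0,0,0],"delta_rot":[0,0,-10]},{"gripper":0.3,"xyz":[0,0,0],"delta_rot":[0,0,-10]}]'; python3 -m inch '[{"gripper":0.3,"xyz":[0,0,0],"delta_rot":[0,0,-10]},{"gripper":0.3,"xyz":[0,0,0],"delta_rot":[0,0,-10]},{"gripper":0.3,"xyz":[0,0,0],"delta_rot":[0,0,-10]},{"gripper":0.3,"xyz":[0,0,0],"delta_rot":[0,0,-10]},{"gripper":0.3,"xyz":[0,0,0],"delta_rot":[0,0,-10]},{"gripper":0.3,"xyz":[0,0,0],"delta_rot":[0,0,0]},{"gripper":0.3,"xyz":[0,0,0],"delta_rot":[0,0,0]},{"gripper":0.3,"xyz":[0,0,0],"delta_rot":[0,0,0]}]'; python3 -c "
from h import *
st()"
```

```text
time: 49.52
eef_pos: [0.4504, -0.3725, 0.2389]
tool_rot: [[0.752, 0.659, 0.013], [0.659, -0.752, -0.031], [-0.01, 0.032, -0.999]]
force: [-0.3, -0.3, -0.2]
finger_gap: 0.0552
grasp_force: 0.0
time: 50.52
eef_pos: [0.4488, -0.375, 0.2382]
tool_rot: [[0.989, -0.149, -0.015], [-0.149, -0.988, -0.029], [-0.01, 0.031, -0.999]]
force: [0.3, -0.2, 0.8]
finger_gap: 0.0551
grasp_force: 0.0
50.52 [ 0.4488 -0.375   0.2382] gap 0.0551 F [ 0.3 -0.2  0.8] g 0.0
[[0.989, -0.149, -0.015], [-0.149, -0.988, -0.029], [-0.01, 0.031, -0.999]] [ 0.27  0.48  0.58  1.61 -0.25  1.12 -0.82]
```

```bash
python3 -m inch '[{"gripper":0.3,"xyz":[-0.009,0.024,-0.03],"delta_rot":[1.7,-0.9,0]},{"gripper":0.3,"xyz":[0,0,-0.03],"delta_rot":[0,0,0]},{"gripper":0.3,"xyz":[0,0,-0.03],"delta_rot":[0,0,0]},{"gripper":0.3,"xyz":[0,0,-0.03],"delta_rot":[0,0,0]},{"gripper":0.3,"xyz":[0,0,-0.03],"delta_rot":[0,0,0]},{"gripper":0.3,"xyz":[0,0,0],"delta_rot":[0,0,0]},{"gripper":0.3,"xyz":[0,0,0],"delta_rot":[0,0,0]}]'; python3 seg.py | head -4
```

```text
time: 51.4
eef_pos: [0.4397, -0.3522, 0.0889]
tool_rot: [[0.988, -0.152, 0.001], [-0.152, -0.988, 0.0], [0.001, -0.0, -1.0]]
force: [0.8, 0.1, 0.7]
finger_gap: 0.0556
grasp_force: 0.0

140 48 c [288.7 235. ] rect [ 9.  21.8] box [[275.9, 233.5], [297.1, 228.2], [299.2, 236.9], [278.1, 242.2]]
140 49 c [180.5 249.5] rect [ 4.2 13. ] box [[173.5, 251.3], [184.4, 244.1], [186.7, 247.5], [175.8, 254.8]]
140 151 c [279.2 264. ] rect [36.8 19.8] box [[262.0, 257.0], [276.0, 243.0], [302.0, 269.0], [288.0, 283.0]]
```

```bash
python3 -m inch '[{"gripper":0.3,"xyz":[0,0.001,-0.03],"delta_rot":[0,0,0]},{"gripper":0.3,"xyz":[0,0,-0.025],"delta_rot":[0,0,0]},{"gripper":0.3,"xyz":[0,0,-0.014],"delta_rot":[0,0,0]},{"gripper":0.3,"xyz":[0,0,-0.007],"delta_rot":[0,0,0]},{"gripper":0.3,"xyz":[0,0,0],"delta_rot":[0,0,0]},{"gripper":-1,"xyz":[0,0,0],"delta_rot":[0,0,0]},{"gripper":-1,"xyz":[0,0,0],"delta_rot":[0,0,0]},{"gripper":-1,"xyz":[0,0,0],"delta_rot":[0,0,0]},{"gripper":-1,"xyz":[0,0,0],"delta_rot":[0,0,0]},{"gripper":-1,"xyz":[0,0,0],"delta_rot":[0,0,0]}]' 60
```

```text
time: 52.75
eef_pos: [0.4398, -0.3512, 0.0126]
tool_rot: [[0.988, -0.152, 0.002], [-0.152, -0.988, -0.0], [0.002, -0.0, -1.0]]
force: [-0.5, -0.2, 6.5]
finger_gap: 0.0353
grasp_force: 59.7
```

```bash
python3 -m inch '[{"gripper":-1,"xyz":[0,0,0.02],"delta_rot":[0,0,0]},{"gripper":-1,"xyz":[0,0,0.03],"delta_rot":[0,0,0]},{"gripper":-1,"xyz":[0,0,0.04],"delta_rot":[0,0,0]},{"gripper":-1,"xyz":[0.0064,0.0041,0],"delta_rot":[0,0,9.86]},{"gripper":-1,"xyz":[0.0064,0.0041,0],"delta_rot":[0,0,9.86]},{"gripper":-1,"xyz":[0.0064,0.0041,0],"delta_rot":[0,0,9.86]},{"gripper":-1,"xyz":[0.0064,0.0041,0],"delta_rot":[0,0,9.86]},{"gripper":-1,"xyz":[0.0064,0.0041,0],"delta_rot":[0,0,9.86]},{"gripper":-1,"xyz":[0.0064,0.0041,0],"delta_rot":[0,0,9.86]},{"gripper":-1,"xyz":[0.0064,0.0041,0],"delta_rot":[0,0,9.86]},{"gripper":-1,"xyz":[0.0064,0.0041,0],"delta_rot":[0,0,9.86]},{"gripper":-1,"xyz":[0.0064,0.0041,0],"delta_rot":[0,0,9.86]},{"gripper":-1,"xyz":[0.0064,0.0041,0],"delta_rot":[0,0,9.86]},{"gripper":-1,"xyz":[0,0,0],"delta_rot":[-6.2,0,0]},{"gripper":-1,"xyz":[0,0,0],"delta_rot":[-6.2,0,0]},{"gripper":-1,"xyz":[0,0,0],"delta_rot":[0,0,0]},{"gripper":-1,"xyz":[0,0,0],"delta_rot":[0,0,0]}]'
```

```text
time: 54.88
eef_pos: [0.5033, -0.31, 0.102]
tool_rot: [[0.003, 1.0, -0.001], [0.977, -0.003, -0.213], [-0.213, -0.001, -0.977]]
force: [0.3, -1.0, -0.5]
finger_gap: 0.0352
grasp_force: 60.0
```

```bash
python3 -m inch '[{"gripper":-1,"xyz":[0,0,-0.03],"delta_rot":[0,0,0]},{"gripper":-1,"xyz":[0,0,-0.025],"delta_rot":[0,0,0]},{"gripper":-1,"xyz":[0,0,-0.02],"delta_rot":[0,0,0]},{"gripper":-1,"xyz":[0,0,-0.01],"delta_rot":[0,0,0]},{"gripper":-1,"xyz":[0,0,0],"delta_rot":[0,0,0]}]';python3 -m inch '[{"gripper":-1,"xyz":[0,0,-0.0025],"delta_rot":[0,0,0]},{"gripper":-1,"xyz":[0,0,0],"delta_rot":[0,0,0]}]';python3 -m inch '[{"gripper":-1,"xyz":[0,0,-0.0015],"delta_rot":[0,0,0]},{"gripper":-1,"xyz":[0,0,0],"delta_rot":[0,0,0]}]'
```

```text
time: 55.5
eef_pos: [0.5028, -0.3106, 0.0165]
tool_rot: [[0.004, 1.0, -0.002], [0.977, -0.005, -0.214], [-0.214, -0.001, -0.977]]
force: [-0.7, 0.3, -1.1]
finger_gap: 0.0349
grasp_force: 60.0
time: 55.75
eef_pos: [0.5037, -0.3098, 0.0149]
tool_rot: [[0.003, 1.0, -0.0], [0.977, -0.003, -0.215], [-0.215, 0.0, -0.977]]
force: [-0.2, 0.4, -1.2]
finger_gap: 0.0351
grasp_force: 60.0
time: 56.0
eef_pos: [0.5036, -0.3094, 0.013]
tool_rot: [[0.002, 1.0, -0.001], [0.977, -0.003, -0.214], [-0.214, -0.0, -0.977]]
force: [0.6, -0.1, -0.8]
finger_gap: 0.0352
grasp_force: 60.0
```

```bash
python3 -m inch '[{"gripper":-1,"xyz":[0,0,-0.0015],"delta_rot":[0,0,0]},{"gripper":-1,"xyz":[0,0,0],"delta_rot":[0,0,0]}]';python3 -m inch '[{"gripper":-1,"xyz":[0,0,-0.001],"delta_rot":[0,0,0]},{"gripper":-1,"xyz":[0,0,0],"delta_rot":[0,0,0]}]'; python3 -m inch '[{"gripper":-1,"xyz":[0,0,-0.001],"delta_rot":[0,0,0]},{"gripper":-1,"xyz":[0,0,0],"delta_rot":[0,0,0]}]'
```

```text
time: 56.25
eef_pos: [0.5036, -0.3095, 0.012]
tool_rot: [[0.003, 1.0, -0.0], [0.977, -0.003, -0.215], [-0.215, 0.0, -0.977]]
force: [-0.9, 2.8, 6.8]
finger_gap: 0.0349
grasp_force: 60.9
time: 56.5
eef_pos: [0.5037, -0.3094, 0.0118]
tool_rot: [[0.003, 1.0, 0.0], [0.977, -0.003, -0.215], [-0.215, 0.001, -0.977]]
force: [-3.5, 5.2, 15.7]
finger_gap: 0.0352
grasp_force: 62.2
time: 56.75
eef_pos: [0.5037, -0.3094, 0.0117]
tool_rot: [[0.003, 1.0, 0.0], [0.977, -0.003, -0.215], [-0.215, 0.001, -0.977]]
force: [-5.8, 8.0, 24.8]
finger_gap: 0.0354
grasp_force: 63.5
```

```bash
python3 -m inch '[{"gripper":0,"xyz":[0,0,0.002],"delta_rot":[0,0,0]},{"gripper":0,"xyz":[0,0,0],"delta_rot":[0,0,0]},{"gripper":0,"xyz":[0,0,0],"delta_rot":[0,0,0]},{"gripper":0,"xyz":[0,0.004,0.02],"delta_rot":[0,0,0]},{"gripper":0,"xyz":[0,0.008,0.04],"delta_rot":[0,0,0]},{"gripper":0.3,"xyz":[0,0,0.04],"delta_rot":[0,0,0]},{"gripper":0.3,"xyz":[0,0,0.04],"delta_rot":[8.2,0,0]},{"gripper":0.3,"xyz":[0,0,0],"delta_rot":[8.2,0,0]},{"gripper":0.3,"xyz":[0,0,0],"delta_rot":[8.2,0,0]},{"gripper":0.3,"xyz":[0,0,0],"delta_rot":[8.2,0,0]},{"gripper":0.3,"xyz":[0,0,0],"delta_rot":[8.2,0,0]},{"gripper":0.3,"xyz":[0,0,0],"delta_rot":[8.2,0,0]},{"gripper":0.3,"xyz":[0,0,0],"delta_rot":[8.2,0,0]},{"gripper":0.3,"xyz":[0,0,0],"delta_rot":[0,0,0]},{"gripper":0.3,"xyz":[0,0,0],"delta_rot":[0,0,0]}]'; python3 seg.py; python3 -c "
import cv2;T=cv2.imread('pics/T.png').mean(2).astype(int)
for v in range(210,238,1):print(v,' '.join('%3d'%x for x in T[v,400:446:1]))"
```

```text
time: 58.62
eef_pos: [0.5039, -0.297, 0.1514]
tool_rot: [[0.002, 1.0, -0.001], [0.708, -0.001, 0.706], [0.706, -0.002, -0.708]]
force: [-0.4, -0.4, -0.1]
finger_gap: 0.0554
grasp_force: 0.0
150 158 c [412.4 222.4] rect [ 9. 15.] box [[405.0, 218.0], [420.0, 218.0], [420.0, 227.0], [405.0, 227.0]]

140 41 c [288.4 235.3] rect [ 8.2 21.8] box [[276.1, 234.2], [297.2, 228.9], [299.2, 236.9], [278.1, 242.2]]
140 222 c [205.4 249.4] rect [11.1 20.8] box [[193.8, 251.5], [210.0, 238.6], [217.0, 247.2], [200.8, 260.2]]
140 139 c [279.4 264. ] rect [36.8 18.4] box [[262.5, 256.5], [275.5, 243.5], [301.5, 269.5], [288.5, 282.5]]
140 121 c [287.4 256.5] rect [22.6 13.1] box [[275.5, 255.8], [281.9, 244.4], [301.6, 255.4], [295.2, 266.8]]
140 1396 c [211.5 306. ] rect [30.8 49.6] box [[184.2, 316.4], [214.0, 276.7], [238.6, 295.2], [208.8, 334.9]]
140 60 c [228.3 314.6] rect [ 1.6 38.6] box [[216.9, 328.9], [239.7, 297.8], [241.0, 298.7], [218.2, 329.9]]
210 145 147 147 145 146 151 135 130 132 149 152 153 151 151 149 130 125 127 117 108 114 105 118 123 134 130 129 130 120 119  91  75  74  75  7
[... 4421 characters left out ...]
 122 124 127 127 115 111 105 104 107  71  73  76  81  81  80  81  79  76  76  68  48  52  55  54  50  51  54  52  52  52  54  55  55  57
235 127 126 128 133 129 127 121 121 116 116 116 117 114 111 115 116 111 111 107 107 105  70  71  72  72  71  70  71  70  68  68  65  56  53  54  51  58  52  52  54  52  49  53  50  53  52
236 122 122 126 122 121 124 123 125 126 127 123 122 123 121 121 127 126 127 125 126 124 104 106  73  70  71  72  71  71  70  69  71  69  64  61  62  61  61  54  57  62  54  54  54  56  53
237 122 122 125 122 120 123 123 122 125 126 123 121 122 125 121 121 123 126 123 125 123 125 125  73  71  73  71  68  70  73  71  71  69  72  69  69  68  75 106 107 107 105 102  89  88  80
```

```bash
python3 -c "
from h import *
quad('C',(0,0),1,[(404.6,217.3),(420.9,217.3),(420.9,227.8),(404.6,227.8)],.04)"
```

```text
C [ 0.4999 -0.3039] size 56 35 edge01 deg -91.6
```

```bash
python3 -m inch '[{"gripper":0.3,"xyz":[-0.002,0.0025,-0.03],"delta_rot":[0,0,0]},{"gripper":0.3,"xyz":[0,0,-0.03],"delta_rot":[0,0,0]},{"gripper":0.3,"xyz":[0,0,-0.03],"delta_rot":[0,0,0]},{"gripper":0.3,"xyz":[0,0,-0.02],"delta_rot":[0,0,0]},{"gripper":0.3,"xyz":[0,0,-0.014],"delta_rot":[0,0,0]},{"gripper":0.3,"xyz":[0,0,-0.008],"delta_rot":[0,0,0]},{"gripper":0.3,"xyz":[0,0,0],"delta_rot":[0,0,0]},{"gripper":-1,"xyz":[0,0,0],"delta_rot":[0,0,0]},{"gripper":-1,"xyz":[0,0,0],"delta_rot":[0,0,0]},{"gripper":-1,"xyz":[0,0,0],"delta_rot":[0,0,0]},{"gripper":-1,"xyz":[0,0,0],"delta_rot":[0,0,0]},{"gripper":-1,"xyz":[0,0,0],"delta_rot":[0,0,0]}]' 60
```

```text
time: 60.22
eef_pos: [0.5019, -0.2956, 0.0202]
tool_rot: [[0.002, 1.0, 0.0], [0.707, -0.002, 0.707], [0.707, -0.001, -0.707]]
force: [0.4, -2.8, 6.2]
finger_gap: 0.0353
grasp_force: 60.2
```

```bash
python3 -m inch '[{"gripper":-1,"xyz":[0,0,0.02],"delta_rot":[0,0,0]},{"gripper":-1,"xyz":[0,0,0.03],"delta_rot":[0,0,0]},{"gripper":-1,"xyz":[0,0,0.04],"delta_rot":[0,0,0]},{"gripper":-1,"xyz":[0.0002,-0.006,0],"delta_rot":[-6.75,0,0]},{"gripper":-1,"xyz":[0.0002,-0.006,0],"delta_rot":[-9,0,0]},{"gripper":-1,"xyz":[0.0002,-0.006,0],"delta_rot":[-9,0,0]},{"gripper":-1,"xyz":[0.0002,-0.006,0],"delta_rot":[-9,0,0]},{"gripper":-1,"xyz":[0.0002,-0.006,0],"delta_rot":[-9,0,0]},{"gripper":-1,"xyz":[0.0002,-0.006,0],"delta_rot":[-9,0,0]},{"gripper":-1,"xyz":[0.0002,-0.006,0],"delta_rot":[-9,0,0]},{"gripper":-1,"xyz":[0.0002,-0.006,0],"delta_rot":[-9,0,0]},{"gripper":-1,"xyz":[0.0002,-0.006,0],"delta_rot":[-9,0,0]},{"gripper":-1,"xyz":[0.0002,-0.006,0],"delta_rot":[-9,0,0]},{"gripper":-1,"xyz":[0,0,0],"delta_rot":[-2.25,0,0]},{"gripper":-1,"xyz":[0,0,0],"delta_rot":[0,0,0]},{"gripper":-1,"xyz":[0,0,0],"delta_rot":[0,0,0]},{"gripper":-1,"xyz":[0,0,0],"delta_rot":[0,0,0]}]'
```

```text
time: 62.35
eef_pos: [0.5031, -0.3561, 0.1102]
tool_rot: [[0.006, 1.0, -0.001], [0.708, -0.005, -0.706], [-0.706, 0.003, -0.708]]
force: [-0.4, 0.8, -0.5]
finger_gap: 0.0351
grasp_force: 60.0
```

```bash
python3 -m inch '[{"gripper":-1,"xyz":[0,0,-0.02],"delta_rot":[0,0,0]},{"gripper":-1,"xyz":[0,0,-0.025],"delta_rot":[0,0,0]},{"gripper":-1,"xyz":[0,0,-0.02],"delta_rot":[0,0,0]},{"gripper":-1,"xyz":[0,0,-0.012],"delta_rot":[0,0,0]},{"gripper":-1,"xyz":[0,0,-0.006],"delta_rot":[0,0,0]},{"gripper":-1,"xyz":[0,0,0],"delta_rot":[0,0,0]}]'; python3 -m inch '[{"gripper":-1,"xyz":[0,0,-0.0015],"delta_rot":[0,0,0]},{"gripper":-1,"xyz":[0,0,0],"delta_rot":[0,0,0]}]';python3 -m inch '[{"gripper":-1,"xyz":[0,0,-0.001],"delta_rot":[0,0,0]},{"gripper":-1,"xyz":[0,0,0],"delta_rot":[0,0,0]}]'
```

```text
time: 63.1
eef_pos: [0.5032, -0.3558, 0.0264]
tool_rot: [[0.004, 1.0, -0.002], [0.708, -0.004, -0.706], [-0.706, 0.002, -0.708]]
force: [0.2, 0.4, -0.6]
finger_gap: 0.035
grasp_force: 60.5
time: 63.35
eef_pos: [0.5036, -0.3552, 0.0252]
tool_rot: [[0.004, 1.0, -0.001], [0.708, -0.003, -0.707], [-0.707, 0.002, -0.708]]
force: [0.1, -0.3, -1.0]
finger_gap: 0.0352
grasp_force: 60.5
time: 63.6
eef_pos: [0.5036, -0.355, 0.0241]
tool_rot: [[0.003, 1.0, -0.001], [0.707, -0.002, -0.707], [-0.707, 0.001, -0.707]]
force: [0.5, 1.3, 1.5]
finger_gap: 0.0352
grasp_force: 60.7
```

Touching down; one more nudge, then release and retreat, ending clear of the lane's right end.

```bash
python3 -m inch '[{"gripper":-1,"xyz":[0,0,-0.001],"delta_rot":[0,0,0]},{"gripper":-1,"xyz":[0,0,0],"delta_rot":[0,0,0]}]' | grep force; python3 -m inch '[{"gripper":-1,"xyz":[0,0,0.001],"delta_rot":[0,0,0]},{"gripper":0,"xyz":[0,0,0],"delta_rot":[0,0,0]},{"gripper":0,"xyz":[0,0,0],"delta_rot":[0,0,0]},{"gripper":0,"xyz":[0,0,0],"delta_rot":[0,0,0]},{"gripper":0,"xyz":[0,0.014,0.014],"delta_rot":[0,0,0]},{"gripper":0,"xyz":[0,0.016,0.021],"delta_rot":[0,0,0]},{"gripper":0,"xyz":[0,0.016,0.025],"delta_rot":[0,0,0]},{"gripper":0,"xyz":[0,0.01,0.04],"delta_rot":[0,0,0]},{"gripper":0,"xyz":[0,0,0.04],"delta_rot":[0,0,0]},{"gripper":0,"xyz":[0,0,0.04],"delta_rot":[8,0,0]},{"gripper":0,"xyz":[0.02,0.02,0.02],"delta_rot":[9,0,0]},{"gripper":0,"xyz":[0.02,0.02,0],"delta_rot":[9,0,0]},{"gripper":0,"xyz":[0.02,0.02,0],"delta_rot":[9,0,0]},{"gripper":0,"xyz":[0.02,0.02,0],"delta_rot":[9.5,0,0]},{"gripper":0,"xyz":[0,0,0],"delta_rot":[0,0,0]},{"gripper":0,"xyz":[0,0,0],"delta_rot":[0,0,0]}]'; python3 chk.py; python3 -c "
import cv2;from h import *;T=r.snapshot('top').mean(2).astype(int)
for v in range(210,238,2):print(v,' '.join('%3d'%x for x in T[v,418:444:1]))"
```

```text
force: [-0.2, 5.5, 9.8]
grasp_force: 62.0
time: 65.85
eef_pos: [0.5824, -0.2193, 0.2232]
tool_rot: [[0.003, 1.0, -0.003], [1.0, -0.003, -0.01], [-0.01, -0.003, -1.0]]
force: [-0.1, -0.1, -0.2]
finger_gap: 0.0424
grasp_force: 0.0
A top 1.0 (0, 0)
B top 1.0 (0, 0)
C top 0.55 (0, 0)
A sc 1.0 (0, 0)
B sc 1.0 (0, 0)
5 sc 1.0 (0, 0)
C sc 0.99 (1, -1)
210  78  75  76  77  75  74  72  70  69  68  68  63  61  54  60  74  76  76  74  73  72  76  74  68  69  69
212  78  77  78  77  74  73  72  69  70  67  66  60  60  53  50  51  55  49  50  53  55  69  77  68  69  78
214  77  75  75  74  72  72  71  69  67  64  62  62  58  53  50  50  51  52  54  53  54  65  83  70  67  83
216  78  75  73  75  76  72  70  70  68  63  62  59  57  74  84  71  53  53  50  50  54  67  83  67  75 102
218  77  75  76  73  74  73  69  63  67  65  63  60  58  60  70  79  70  53  51  54  50  67  85  63  81 121
220  76  73  76  74  72  72  67  68  64  65  61  56  63  62  62  67  62  52  51  49  54  65  81  76 106 119
222  77  77  74  73  70  69  71  68  65  61  57  54  60  64  62  64  63  51  51  52  52  60  79  84 120 119
224  74  77  73  72  73  69  71  65  65  63  58  54  68  73  86  95 104  53  53  49  54  61  81 105 122 121
226  75  72  71  71  69  66  65  65  60  60  58  97 102 102 103 102  86  51  51  55  50  58  96 134 121 117
228  73  74  71  71  71  66  69  65  60  55  57  77  76  74  60  52  50  51  52  52  49  58 100 128 118 116
230  65  71  71  70  69  66  67  59  58  56  51  50  49  51  49  50  52  50  51  53  58  75 111 162 121 118
232  57  56  56  60  68  66  62  61  58  54  55  49  50  52  55  54  50  51  51  55  78  74 109 170 120 122
234  53  53  51  54  54  54  60  60  57  60  75  75  73  72  72  72  77  75  89 135 139 132 138 136 116 122
236  51  53  51  51  53  51  51  55  52  68  66  68  67  66  68  68  67  77 108 122 120 122 119 120 122 122
```

C stands again (match 0.99 in the scene view), and so do A, B and bottle5. C fell around the time of the knob turn, so I'll honour the order by backing the knob off a little and turning it to its stop again with everything standing.

```bash
python3 -m inch '[{"gripper":0,"xyz":[0.0096,0.0062,-0.0097],"delta_rot":[0.6,0,9.25]},{"gripper":0,"xyz":[0.0096,0.0062,-0.0097],"delta_rot":[0,0,9.25]},{"gripper":0,"xyz":[0.0096,0.0062,-0.0097],"delta_rot":[0,0,9.25]},{"gripper":0,"xyz":[0.0096,0.0062,-0.0097],"delta_rot":[0,0,9.25]},{"gripper":0,"xyz":[0.0096,0.0062,-0.0097],"delta_rot":[0,0,9.25]},{"gripper":0,"xyz":[0.0096,0.0062,-0.0097],"delta_rot":[0,0,9.25]},{"gripper":0,"xyz":[0.0096,0.0062,-0.0097],"delta_rot":[0,0,9.25]},{"gripper":0,"xyz":[0.0096,0.0062,-0.0097],"delta_rot":[0,0,9.25]},{"gripper":0,"xyz":[0.0096,0.0062,-0.0097],"delta_rot":[0,0,9.25]},{"gripper":0,"xyz":[0.0096,0.0062,-0.0097],"delta_rot":[0,0,9.25]},{"gripper":0,"xyz":[0,0,0],"delta_rot":[0,0,0]},{"gripper":0,"xyz":[0,0,0],"delta_rot":[0,0,0]},{"gripper":0,"xyz":[0,0,0],"delta_rot":[0,0,0]}]' 30; python3 chk.py
```

```text
time: 67.62
eef_pos: [0.6794, -0.1574, 0.1276]
tool_rot: [[-0.999, -0.039, -0.002], [-0.039, 0.999, -0.001], [0.002, -0.001, -1.0]]
force: [0.2, 0.7, 0.1]
finger_gap: 0.0423
grasp_force: 0.0
A top 1.0 (0, 0)
B top 1.0 (0, 0)
C top 0.74 (0, 0)
A sc 1.0 (0, 0)
B sc 0.42 (-9, 29)
5 sc 1.0 (0, 0)
C sc 0.75 (1, -1)
```

```bash
python3 -m inch '[{"gripper":0,"xyz":[-0.001,0,-0.03],"delta_rot":[0,0,0]},{"gripper":0,"xyz":[0,0,-0.025],"delta_rot":[0,0,0]},{"gripper":0,"xyz":[0,0,-0.015],"delta_rot":[0,0,0]},{"gripper":0,"xyz":[0,0,-0.008],"delta_rot":[0,0,0]},{"gripper":0,"xyz":[0,0,0],"delta_rot":[0,0,0]},{"gripper":-1,"xyz":[0,0,0],"delta_rot":[0,0,0]},{"gripper":-1,"xyz":[0,0,0],"delta_rot":[0,0,0]},{"gripper":-1,"xyz":[0,0,0],"delta_rot":[0,0,0]},{"gripper":-1,"xyz":[0,0,0],"delta_rot":[0,0,0]},{"gripper":-1,"xyz":[0,0,0],"delta_rot":[0,0,-6]},{"gripper":-1,"xyz":[0,0,0],"delta_rot":[0,0,-9]},{"gripper":-1,"xyz":[0,0,0],"delta_rot":[0,0,-9]},{"gripper":-1,"xyz":[0,0,0],"delta_rot":[0,0,-9]},{"gripper":-1,"xyz":[0,0,0],"delta_rot":[0,0,-7]},{"gripper":-1,"xyz":[0,0,0],"delta_rot":[0,0,0]},{"gripper":-1,"xyz":[0,0,0],"delta_rot":[0,0,0]}]' 30; python3 chk.py
```

```text
time: 69.72
eef_pos: [0.6789, -0.1576, 0.0499]
tool_rot: [[-0.792, 0.611, -0.001], [0.611, 0.792, 0.0], [0.0, -0.0, -1.0]]
force: [-0.5, -0.1, 6.0]
finger_gap: 0.0133
grasp_force: 32.4
A top 1.0 (0, 0)
B top 1.0 (0, 0)
C top 0.83 (-1, 0)
A sc 1.0 (0, 0)
B sc 0.31 (-7, -30)
5 sc 0.96 (0, 0)
C sc 0.71 (1, -1)
```

```bash
python3 -m inch '[{"gripper":-1,"xyz":[0,0,0],"delta_rot":[0,0,6]},{"gripper":-1,"xyz":[0,0,0],"delta_rot":[0,0,9]},{"gripper":-1,"xyz":[0,0,0],"delta_rot":[0,0,9]},{"gripper":-1,"xyz":[0,0,0],"delta_rot":[0,0,8]},{"gripper":-1,"xyz":[0,0,0],"delta_rot":[0,0,5]},{"gripper":-1,"xyz":[0,0,0],"delta_rot":[0,0,3]},{"gripper":-1,"xyz":[0,0,0],"delta_rot":[0,0,0]}]'; python3 -c "
from h import *
print(r.read_state()['moment'].round(2))";  python3 -m inch '[{"gripper":-1,"xyz":[0,0,0],"delta_rot":[0,0,2.5]},{"gripper":-1,"xyz":[0,0,0],"delta_rot":[0,0,0]}]'; python3 -c "
from h import *
print(r.read_state()['moment'].round(2))"; python3 -m inch '[{"gripper":-1,"xyz":[0,0,0],"delta_rot":[0,0,2]},{"gripper":-1,"xyz":[0,0,0],"delta_rot":[0,0,0]}]'; python3 -c "
from h import *
print(r.read_state()['moment'].round(2))"
```

```text
time: 70.7
eef_pos: [0.6791, -0.157, 0.0499]
tool_rot: [[-0.999, -0.041, -0.001], [-0.041, 0.999, -0.0], [0.001, -0.0, -1.0]]
force: [0.6, -0.3, 6.3]
finger_gap: 0.0134
grasp_force: 32.4
[ 0.15  0.23 -0.04]
time: 70.95
eef_pos: [0.6791, -0.157, 0.0499]
tool_rot: [[-0.997, -0.082, -0.0], [-0.082, 0.997, 0.0], [0.0, 0.0, -1.0]]
force: [-0.7, 1.0, 6.7]
finger_gap: 0.0138
grasp_force: 45.8
[ 0.25  0.15 -1.2 ]
time: 71.2
eef_pos: [0.6795, -0.157, 0.05]
tool_rot: [[-0.993, -0.118, 0.0], [-0.118, 0.993, 0.0], [-0.0, 0.0, -1.0]]
force: [0.9, 1.1, 6.8]
finger_gap: 0.0138
grasp_force: 63.9
[ 0.29 -0.07 -1.21]
```

Against the stop again. Releasing and retreating.

```bash
python3 -m inch '[{"gripper":0,"xyz":[0,0,0],"delta_rot":[0,0,0]},{"gripper":0,"xyz":[0,0,0],"delta_rot":[0,0,0]},{"gripper":0,"xyz":[0,0,0],"delta_rot":[0,0,0]},{"gripper":0,"xyz":[0,0,0.03],"delta_rot":[0,0,0]},{"gripper":0,"xyz":[0,0,0.04],"delta_rot":[0,0,0]},{"gripper":0,"xyz":[0,0,0.05],"delta_rot":[0,0,0]},{"gripper":0,"xyz":[0,0,0.05],"delta_rot":[0,0,0]},{"gripper":0,"xyz":[-0.018,-0.012,0],"delta_rot":[0,0,-8]},{"gripper":0,"xyz":[-0.018,-0.012,0],"delta_rot":[0,0,-8]},{"gripper":0,"xyz":[-0.018,-0.012,0],"delta_rot":[0,0,-8]},{"gripper":0,"xyz":[-0.018,-0.012,0],"delta_rot":[0,0,-8]},{"gripper":0,"xyz":[-0.018,-0.012,0],"delta_rot":[0,0,-8]},{"gripper":0,"xyz":[0,0,0],"delta_rot":[0,0,0]},{"gripper":0,"xyz":[0,0,0],"delta_rot":[0,0,0]}]'; python3 chk.py; python3 -c "
from h import *
a=r.snapshot('scene')[225:290,255:330,::-1];b=cv2.imread('pics/z.png')[275:,:410]
A=cv2.resize(r.snapshot('scene')[110:300,160:400,::-1],(410,324),interpolation=2)
print('knob diff vs after 1st turn',np.abs(A.astype(int)-b)[210:290,175:275].mean().round(2))"
```

```text
time: 72.95
eef_pos: [0.5892, -0.2162, 0.2189]
tool_rot: [[-0.839, 0.544, -0.001], [0.544, 0.839, 0.002], [0.002, 0.001, -1.0]]
force: [0.8, -0.3, 0.1]
finger_gap: 0.0421
grasp_force: 0.0
A top 1.0 (0, 0)
B top 1.0 (0, 0)
C top 0.49 (-5, -4)
A sc 1.0 (0, 0)
B sc 1.0 (0, 0)
5 sc 1.0 (0, 0)
C sc 0.97 (1, -1)
knob diff vs after 1st turn 0.58
```

All four bottles are standing, the knob is at its stop, and the box is in the tray, so I'm handing the job in.

```bash
python3 -c "
from bench import r
print(r.job_done())"
```

```text
the job is handed in; nothing more can be done
None
```

Handed in at about 73 s, no verdict returned: the slide box is flat in the tray, all four bottles stand in the lane and the knob is at its zero stop; one bottle was found knocked out of the lane just after the first knob turn, so I stood it up again, backed the knob off about 40° clockwise and turned it to the stop once more.

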